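# Take the filter slide off its barbed hook and load it in the lamp housing

### The job

Take the filter slide off the barbed hook of the accessory stand: raise it, tilt it and work it back over the barb tip by feel, without forcing it against the hook. Then lower it gently, upright, into the slot in the top of the lamp housing until it stands fully home, and let go of it. Do not drop it and leave the other things on the bench where they are.

Things in the scene. Friction and masses are not known exactly. Their poses are not given: they have to be found in the camera images.
- slide_tab (a point): Middle of the black grip tab (8 mm thick, 24 wide, 36 tall) at the top of the filter slide, 126 mm above its foot and 40 mm above its eye's upper edge. Axes: x normal to the plate, y across it, z up. Pinch the tab across its 8 mm from above, fingertips not below its lower end. The slide weighs about 90 g and starts hanging upright within 0.06 rad, facing along the hook within 0.1 rad.
- slide_eye (a point): Centre of the slide's eye, a rectangular hole right through the plate, 24 mm wide and 28 mm high, 54 mm below slide_tab. At the start the hook's rod passes through it and the eye's upper edge rests on the rod. Axes as slide_tab.
- slide_foot (a point): Middle of the lower edge of the slide, 126 mm below slide_tab; same axes.
- slide: The whole filter slide, a flat frame 144 mm tall; origin and axes as slide_foot. From the foot up: amber window in a frame 0-58 mm, eye 58-86, bridge 86-108, tab 108-144. 5 mm thick (tab 8), 50 mm wide up to 100 mm, then 24 mm.
- stand: Accessory stand fixed to the bench; origin on the bench, x axis = the way the hook points (roughly away from the robot), z up. Grey foot plate 14 mm high (x -105 to 45, y +-55 mm), post at x = -75 mm with a black clamp block 30 mm square, 136-164 mm high, carrying the hook. The hook is stiff: feel for it slowly (10 mm/s) at about 3 N; over 20 N is forcing it.
- hook_line (a point): Point on the axis of the hook's rod above the stand's origin, 150 mm above the bench; axes as stand. The rod is 5 mm round steel, level along x. An upright slide cannot pass the barb at its end. It passes raised 8 mm off the rod, brought up to the barb, then tilted 32-36 degrees about the eye's upper edge, tab towards the post, foot swung out, then raised 55 mm straight up.
- barb_nominal (a point): Usual place of the barb at the rod's far end, on the stem's axis 24 mm above the rod's; the true one is up to 18 mm nearer or farther along x, unreported: feel or see it. The 5 mm stem rises upright from the rod to here, then leans back to the post: its tip is 32 mm above the rod's axis and reaches 4.5 mm back from the stem's axis. Tilted, the eye has 3-5 mm total play along x around it.
- lamphouse: Lamp housing, white box 90 x 110 x 110 mm (x, y, z) fixed to the bench; lens tube at +x, black fins at -x; origin on the bench under its centre. In the middle of its top the filter slot: 10 mm along x, 60 mm along y, 42 mm deep, edges chamfered 2 mm. The slide goes in foot first, its plate facing along x (either way round).
- slot_floor (a point): Centre of the floor of the slot, 68 mm above the bench, 42 mm below the top of the lamp housing; axes as the housing.
- dish: Bystander: pale, translucent shallow dish, 60 mm across, 14 mm high; origin at its underside.
- vial: Bystander: small jar, 32 mm across, 55 mm high; origin at its underside.
- canister: Bystander: dark steel canister, 40 mm across, 45 mm high; origin at its underside.
Not all that is in view belongs to the job. There is more than one size of the slide; the one meant has the size given above.

How it is judged:
On the way:
1. the slide is off the hook, held clear of the stand (horizontal distance between slide_tab and hook_line above 0.12 m and contact force between slide and stand below 0.05 N and contact force between slide and the fingers above 1 N), for 0.2 s.
At the end, for the whole second after the job is handed in: The slide stands in the slot of the lamp housing: its foot within 4 mm of the slot floor in height and 9 mm of its centre sideways, upright within 0.2 rad, at rest and released (z of slide_foot in the frame of slot_floor between -0.004 and 0.004 m and horizontal distance between slide_foot and slot_floor below 0.009 m and angle between slide's own z axis and vertical below 0.2 rad and linear speed of slide below 0.02 m/s and contact force between slide and the fingers below 0.05 N); the robot touches nothing.
It fails at once if the slide is pressed against the hook or stand with more than 20 N (contact force between slide and stand above 20 N).
It fails at once if the slide is pressed against the lamp housing with more than 40 N (contact force between slide and lamphouse above 40 N).
It fails at once if the slide is let go more than 15 mm above the slot floor, over the lamp housing (horizontal distance between slide_foot and slot_floor below 0.06 m and z of slide_foot in the frame of slot_floor above 0.015 m and contact force between slide and the fingers below 0.05 N).
It fails at once if the slide falls towards the bench (height (world z) of slide_foot below 0.04 m).
It fails at once if a bystander is moved by more than 15 mm (distance of any of dish, vial, canister from where it was at the start of the episode above 0.015 m).
It also fails if it takes over 72 s, if anything falls off the work surface, if the arm or the gripper's body presses on something with over 40 N, if the wrist force passes 120 N, or if a joint passes its speed limit or range.

### The arm

A 6-joint arm with a two-finger parallel gripper is mounted at the origin on the work surface. World frame = base frame: x ahead of the robot, y to its left, z up, the work surface at z = 0. Lengths are in m, angles in rad, forces in N, time in s.
With the tool pointing down it reaches from about 0.35 to 0.85 m from the base axis. Payload 8.1 kg.
Tool frame: the origin (TCP) lies between the finger pads; the fingertips stand 8 mm ahead of it and the grasp point (between the pads) lies 11 mm behind it (robot.tip_reach is the y of the fingertips in the tool frame, in m); y points along the fingers, z is the direction in which the jaws open and shut, and the axes are right-handed (so a half turn about y gives the same grasp; the last joint's range is limited). The gripper opens to 93 mm and grips with 3 to 60 N. Pads are 15 mm wide; open, the fingers measure 128 mm over their backs; the gripper's body (75 mm by 188 mm) begins 65 mm behind the grasp point.
Start: joints at [-1.281, 0.13, 1.488, -0, 1.523, -0.085], TCP at [0.22, -0.558, 0.227] pointing down, gripper open.
Joint ranges: [-2.96, 2.96], [-0.89, 2.26], [0.02, 2.5], [-1.34, 4.48], [0, 2.73], [-2.66, 2.66]. Speed limits (rad/s): [2.39, 2.39, 2.79, 3.14, 3.14, 3.14].

### API

Orientations are given as a rotation vector (axis times angle).
In Python, from plant import robot gives the robot as it stands.
- The arm moves only by the tool carry_out, never from a script. Its argument "increments" is a list of rows, each an object with "linear": the shift along the tool's x, y, z in m, a list of three; "yaw": the turn about the tool's y in rad. A call has 1 to 5 rows; each row is the pose to reach, as a shift and turn from the pose measured when the call began, along the tool's axes at that moment; what a row does not reach only later rows make up. A row lasts 1/8 s, in which the tool goes at most 62.5 mm and 10.7 degrees, less where a joint would pass 70% of its speed; a pose out of reach is approached as far as the arm can. A call with a gripper value outside its range is refused whole. "gripper" is the opening, from 0 (shut) to 1 (fully open), set as the call begins (left out, the last holds). The fingers move at their own pace and stop on an object; "newtons" is the grip in N (left out, the last holds). Time passes only in rows, so rows that repeat a pose let the fingers close. It gives the time, the measured TCP pose, the force and the opening at its end, in the units of the state.
- robot.read_state(): the state, without advancing time (a new reading comes with each control period).
- robot.read_camera(name): name is "side" or "top" or "wrist"; returns the picture (420x560x3 uint8, blue, green, red); there is no depth.
- robot.camera_params(name): a dict with "fov_y" (degrees; the focal length in pixels is half the picture's height over the tangent of half this angle, whatever the lens; pixels are square), "cx", "cy" (the principal point, pixels), "R" (3x3) and "t" (3): a world point X has camera coordinates R X + t. Camera axes: x right, y down, z forward; pixel columns grow to the right and rows downward; lengths in m; the calibration is good to about 2 mm. A picture is of the moment at which its call begins: read the wrist's pose just before it. camera_params takes no time and is no camera call; for the wrist camera it gives the pose at the moment of the call.
- robot.close_job(): hands the job in, once; it reports no verdict.
The state is a dict: "t": time; "q": joint angles; "dq": joint speeds; "joint_torque": joint torques, N m; "tool_pos": TCP position; "orientation": TCP orientation; "force": force on the tool from outside, world axes, zero at the start; "wrist_torque": the same for the moment, N m; "opening": finger opening in m.
Only numpy, scipy, OpenCV 4.12 (cv2) and the standard library are available. Lean on these libraries where they do the work, as an engineer would, in place of code of your own. Each camera call takes 0.05 s, during which the arm holds its last target.

## Working session

There is one attempt and no reset: what is moved stays moved. The work goes in short steps, Python scripts to look and compute and a tool call to move; the robot and the scene stay as the last step left them, time stands still between calls to the robot, and variables do not carry over. Pictures are saved under pics/ and viewed, and the job is handed in when it is done.

Besides the shell and the picture viewer there is one more tool, called by a JSON object that holds its "op" and its "data", one argument or row to a line. carry_out: Moves the arm, as the interface text tells. Its arguments: {"type":"object","properties":{"increments":{"type":"array","items":{"type":"object","properties":{"linear":{"type":"array","items":{"type":"number"}},"yaw":{"type":"number"}}}},"gripper":{"type":"number"},"newtons":{"type":"number"}},"required":["increments"]}

```bash
ls; mkdir -p pics; python3 - <<'E'
from plant import robot
import cv2,numpy as np
s=robot.read_state()
for k in s: print(k,np.round(s[k],4))
for n in ["side","top","wrist"]:
    p=robot.camera_params(n); print(n,{k:np.round(v,4).tolist() for k,v in p.items()})
    cv2.imwrite(f"pics/{n}0.png",robot.read_camera(n))
print(robot.tip_reach)
E
```

```text
pics
t 0.0
q [-1.2814  0.1312  1.4893  0.      1.523  -0.0854]
dq [-0.0019 -0.0017  0.0003  0.0007 -0.0012  0.0011]
joint_torque [ 8.00000e-04 -5.59858e+01 -4.91748e+01  7.68000e-02  3.53000e-02
 -2.00000e-04]
tool_pos [ 0.2195 -0.5578  0.2256]
orientation [-0.3825  2.0185 -2.0148]
force [0.2573 0.4343 0.3972]
wrist_torque [-0.0229  0.028  -0.0634]
opening 0.0931
side {'fov_y': 44.6747, 'cx': 281.0762, 'cy': 207.2878, 'R': [[-0.8898, -0.4563, -0.0083], [-0.3026, 0.6035, -0.7377], [0.3417, -0.6539, -0.675]], 't': [0.5177, 0.3028, 0.9168]}
top {'fov_y': 42.9633, 'cx': 277.9751, 'cy': 219.9633, 'R': [[0.0095, -0.9999, -0.0038], [-0.9964, -0.0092, -0.0846], [0.0846, 0.0046, -0.9964]], 't': [-0.0501, 0.5843, 1.052]}
wrist {'fov_y': 71.3958, 'cx': 281.3892, 'cy': 210.2502, 'R': [[0.3657, -0.9307, -0.0015], [-0.9017, -0.3546, 0.2474], [-0.2308, -0.0892, -0.9689]], 't': [-0.5999, -0.0275, 0.3898]}
0.008
```

View pics/side0.png

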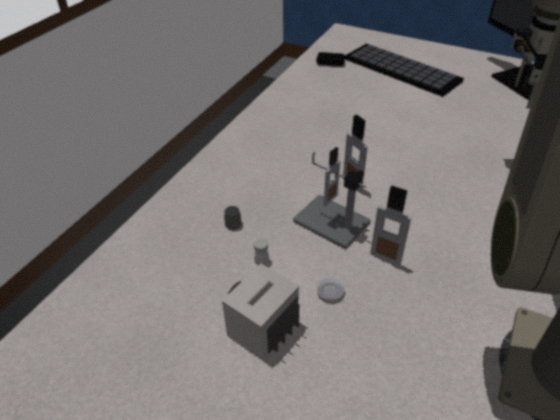

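View pics/top0.png

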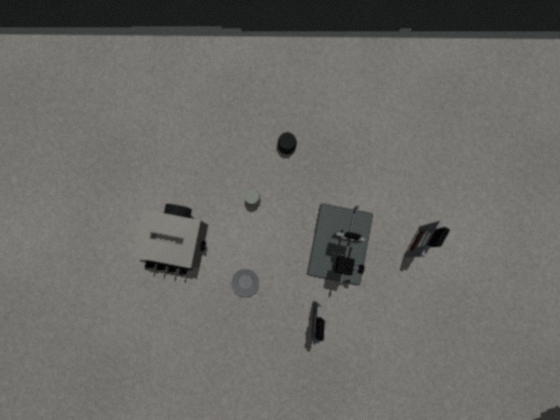

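View pics/wrist0.png

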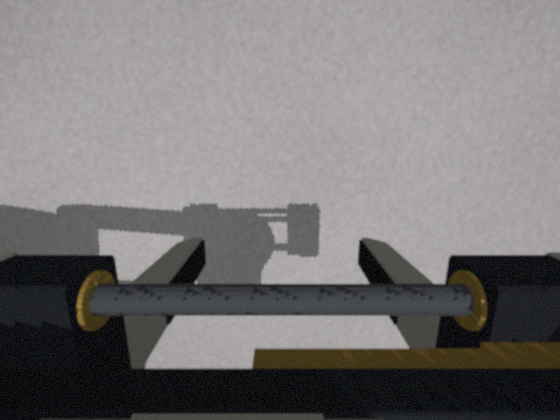

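The top view shows the stand near (340,245), the hanging slide near (350,237), the lamp housing near (172,240) and decoy slides at (430,238) and (318,325). I'll enlarge these areas.

```bash
python3 - <<'E'
import cv2,numpy as np
def crop(n,x,y,w,h,f,o):
    im=cv2.imread(f"pics/{n}.png")[y:y+h,x:x+w]
    im=cv2.convertScaleAbs(im,alpha=1.6,beta=10)
    cv2.imwrite(f"pics/{o}.png",cv2.resize(im,None,fx=f,fy=f,interpolation=cv2.INTER_CUBIC))
crop("side0",285,105,130,165,3.6*1,"side0a")
crop("top0",295,190,100,110,5,"top0a")
crop("top0",130,190,90,100,5,"top0b")
crop("side0",215,260,100,100,5,"side0b")
E
```

```text
(no output)
```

View pics/side0a.png

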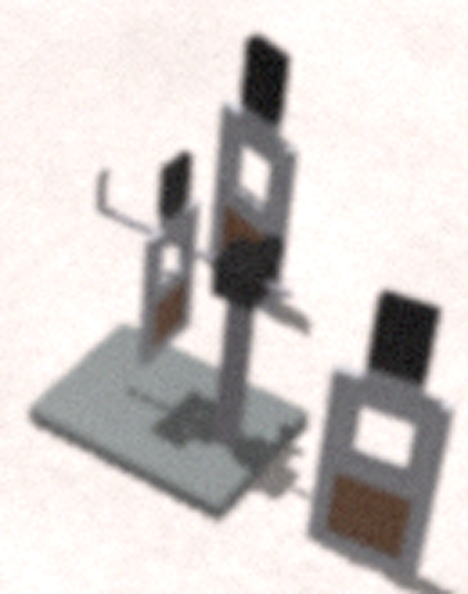

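View pics/top0a.png

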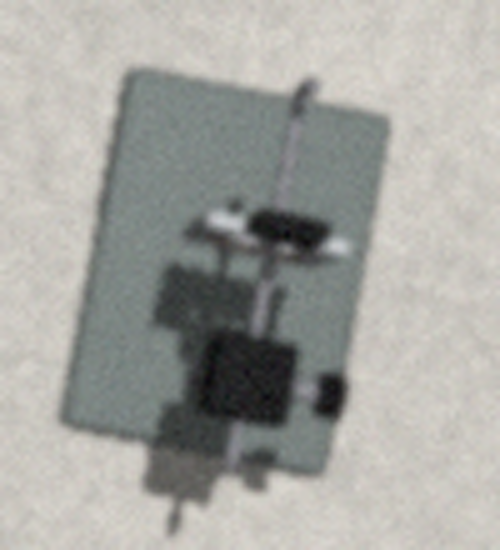

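View pics/top0b.png

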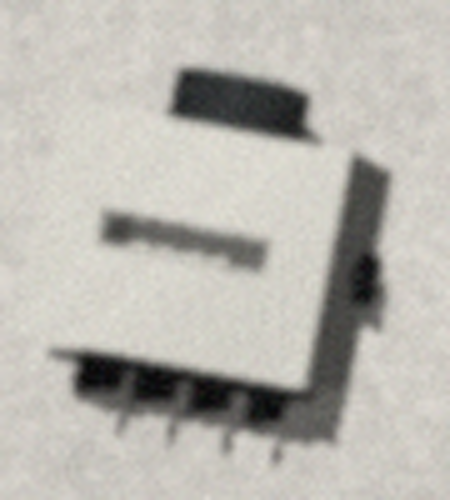

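View pics/side0b.png

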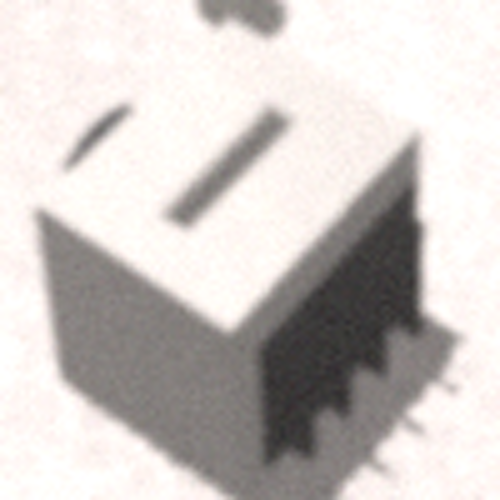

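```bash
cat > h.py <<'E'
import numpy as np, cv2
from scipy.optimize import least_squares
from scipy.spatial.transform import Rotation as Rn
from plant import robot
def K(p):
    f=210/np.tan(np.radians(p['fov_y'])/2); return f
def proj(p,X):
    X=np.atleast_2d(X); c=X@np.array(p['R']).T+np.array(p['t']); f=K(p)
    return np.c_[p['cx']+f*c[:,0]/c[:,2],p['cy']+f*c[:,1]/c[:,2]]
def onz(p,uv,z):
    R=np.array(p['R']);t=np.array(p['t']);C=-R.T@t
    d=R.T@np.array([(uv[0]-p['cx'])/K(p),(uv[1]-p['cy'])/K(p),1.]); return C+d*(z-C[2])/d[2]
def tri(obs):
    X0=np.array([.5,0,.1])
    r=least_squares(lambda X:np.concatenate([proj(p,X)[0]-uv for p,uv in obs]),X0)
    return r.x,r.fun
def cr(x0,y0,f,u,v): return np.array([(u+.5)/f-.5+x0,(v+.5)/f-.5+y0])
E
python3 - <<'E'
from h import *
T=robot.camera_params("top");S=robot.camera_params("side")
t=lambda u,v:cr(295,190,5,u,v); s=lambda u,v:cr(285,105,3.6,u,v)
tb=lambda u,v:cr(130,190,5,u,v); sb=lambda u,v:cr(215,260,5,u,v)
# stand plate
L=np.array([[.045,.055,.014],[.045,-.055,.014],[-.105,-.055,.014],[-.105,.055,.014]])
ot=[t(131,68),t(390,116),t(326,474),t(62,425)]
for o in ot: print('plate',onz(T,o,.014))
# side: left corner (32,412)->?, (125,325), (310,418),(218,518)top?
os_=[s(125,325),s(310,418),s(218,505),s(32,410)]
for o in os_: print('side plate',onz(S,o,.014))
# tab top centre etc
print('tab',*tri([(T,t(290,228)),(S,s(176,185))]))
print('hooktip',*tri([(T,t(308,85)),(S,s(103,172))]))
print('slot top', [onz(T,tb(u,v),.11) for u,v in [(103,228),(266,254)]],[onz(S,sb(u,v),.11) for u,v in[(278,113),(178,216)]])
print('box top',[onz(T,tb(u,v),.11) for u,v in [(352,152),(306,388),(50,352)]],[onz(S,sb(u,v),.11) for u,v in[(417,135),(230,330),(38,210)]])
E
```

```text
plate [ 0.62077198 -0.13173254  0.014     ]
plate [ 0.60203717 -0.23735349  0.014     ]
plate [ 0.45676681 -0.21077672  0.014     ]
plate [ 0.47540141 -0.10426772  0.014     ]
side plate [ 0.59634786 -0.23643498  0.014     ]
side plate [ 0.45143226 -0.20610963  0.014     ]
side plate [ 0.47581228 -0.10702553  0.014     ]
side plate [ 0.61627164 -0.13178902  0.014     ]
tab [ 0.54479005 -0.17242557  0.19363855] [ 0.17235707  0.48504119 -0.64167486 -0.05314183]
hooktip [ 0.59505687 -0.18038732  0.18138469] [ 0.15655609  0.42146858 -0.56514187 -0.06004587]
slot top [array([0.54692215, 0.19162848, 0.11      ]), array([0.53784392, 0.13090079, 0.11      ])] [array([0.53649039, 0.13018737, 0.11      ]), array([0.54623123, 0.18736061, 0.11      ])]
box top [array([0.57605585, 0.09985369, 0.11      ]), array([0.48854334, 0.1149181 , 0.11      ]), array([0.50088599, 0.20985895, 0.11      ])] [array([0.48635872, 0.11638603, 0.11      ]), array([0.50667404, 0.22094427, 0.11      ]), array([0.59202465, 0.20754453, 0.11      ])]
```

```bash
cat >> h.py <<'E'
def pose():
    s=robot.read_state(); return np.array(s['tool_pos']),Rn.from_rotvec(s['orientation']).as_matrix(),s
def plan(target,head):
    """target TCP world pos, head = heading of stand x; jaw z along stand y (either sign)"""
    p,R,s=pose(); d=R.T@(np.array(target)-p)
    zc=np.array([-np.sin(head),np.cos(head),0]); best=None
    for sg in (1,-1):
        z=sg*zc; zl=R.T@z  # rotate about y: z-> (sin a,0,cos a)
        a=np.arctan2(zl[0],zl[2])
        if best is None or abs(a)<abs(best): best=a
    print('t',round(s['t'],3),'pos',p.round(4),'toolz',R[:,2].round(3),'tooly',R[:,1].round(3),'F',np.round(s['force'],2),'open',round(s['opening'],4),'q',np.round(s['q'],2))
    print('linear',d.round(4),'yaw',round(best,4))
E
python3 -c "
from h import *
plan([.5447,-.1722,.28],-.187)"
```

```text
t 0.15 pos [ 0.2195 -0.558   0.2258] toolz [ 0.366 -0.931 -0.001] tooly [-0.     0.001 -1.   ] F [-0.4  -0.41 -0.39] open 0.0931 q [-1.28  0.13  1.49 -0.    1.52 -0.09]
linear [-0.4438 -0.0538 -0.24  ] yaw 0.5618
```

{"op": "carry_out", "data": {
  "increments": [
    {"linear": [0, -0.054, 0], "yaw": 0},
    {"linear": [-0.05, -0.054, -0.03], "yaw": 0.12},
    {"linear": [-0.1, -0.054, -0.055], "yaw": 0.25},
    {"linear": [-0.15, -0.054, -0.082], "yaw": 0.4},
    {"linear": [-0.2, -0.054, -0.108], "yaw": 0.5}
  ],
  "gripper": 0.55,
  "newtons": 5
}}

```text
t: 0.78
tool_pos: [0.3669, -0.3827, 0.2798]
orientation: [-0.139, -2.156, 2.152]
force: [0.2, -0.7, 0.2]
opening: 0.0522
```

```bash
python3 -c "
from h import *
plan([.5447,-.1722,.28],-.187)"
```

```text
t 0.775 pos [ 0.3669 -0.3827  0.2798] toolz [-0.129 -0.992 -0.002] tooly [-0.001  0.002 -1.   ] F [ 0.24 -0.67  0.18] open 0.0522 q [-0.9  -0.07  1.6   0.    1.62  0.8 ]
linear [-0.1491  0.     -0.2317] yaw 0.0574
```

{"op": "carry_out", "data": {
  "increments": [
    {"linear": [-0.03, 0, -0.047], "yaw": 0.05},
    {"linear": [-0.06, 0, -0.093], "yaw": 0.057},
    {"linear": [-0.09, 0, -0.14], "yaw": 0.057},
    {"linear": [-0.12, 0, -0.186], "yaw": 0.057},
    {"linear": [-0.149, 0, -0.232], "yaw": 0.057}
  ]
}}

```text
t: 1.4
tool_pos: [0.5455, -0.1703, 0.2798]
orientation: [-0.198, -2.125, 2.122]
force: [0.1, -0.7, 1.0]
opening: 0.0514
```

{"op": "carry_out", "data": {
  "increments": [
    {"linear": [0, 0, 0], "yaw": 0}
  ]
}}

```text
t: 1.52
tool_pos: [0.547, -0.167, 0.2791]
orientation: [-0.192, -2.128, 2.123]
force: [-0.5, -0.2, 0.3]
opening: 0.0509
```

```bash
python3 -c "
from h import *
plan([.5447,-.1722,.28],-.187)
cv2.imwrite('pics/w1.png',robot.read_camera('wrist'))
p=robot.camera_params('wrist'); print(np.array(p['R']).tolist(),p['t'])
print(proj(p,[[.5448,-.1724,.2105],[.595,-.1804,.182],[.5665,-.1763,.15]]))
"
```

```text
t 1.525 pos [ 0.547  -0.167   0.2791] toolz [-0.181 -0.983 -0.002] tooly [-0.001  0.003 -1.   ] F [-0.53 -0.21  0.34] open 0.0509 q [-0.39  0.04  1.49  0.    1.62  1.37]
linear [ 0.0013 -0.0009  0.0055] yaw 0.0051
[[-0.18264793807433652, -0.9831774095979023, -0.0013827413180228178], [-0.9521367957264039, 0.1765304665823328, 0.24954461843943068], [-0.24510253556634304, 0.046895368903369844, -0.9683623141336961]] [-0.06547784  0.5085163   0.58227146]
[[286.60271694 224.92128293]
 [284.82609148 158.66117784]
 [285.60227832 185.48959188]]
```

View pics/w1.png

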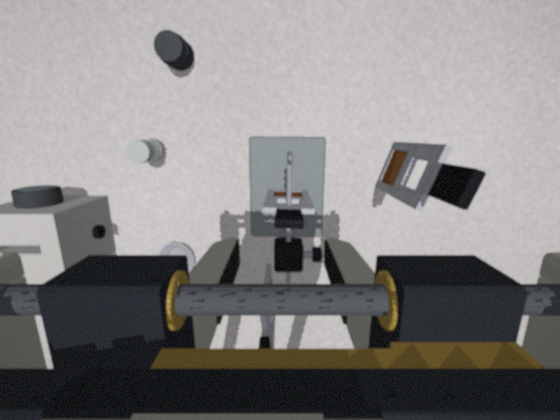

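```bash
python3 - <<'E'
import cv2
im=cv2.imread("pics/w1.png")[130:280,235:345]
im=cv2.convertScaleAbs(im,alpha=1.3)
cv2.imwrite("pics/w1a.png",cv2.resize(im,None,fx=4,fy=4,interpolation=cv2.INTER_CUBIC))
E
```

```text
(no output)
```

View pics/w1a.png

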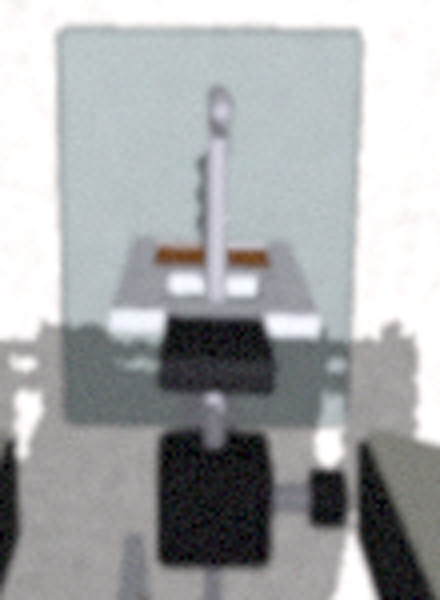

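```bash
python3 -c "
from h import *
plan([.5445,-.1735,.2005],-.187)"
```

```text
t 1.575 pos [ 0.5461 -0.1685  0.2791] toolz [-0.182 -0.983 -0.002] tooly [-0.002  0.002 -1.   ] F [0.19 0.14 0.28] open 0.0513 q [-0.39  0.04  1.49  0.    1.62  1.36]
linear [0.0005 0.0786 0.0054] yaw 0.0038
```

{"op": "carry_out", "data": {
  "increments": [
    {"linear": [0, 0.02, 0.005], "yaw": 0.004},
    {"linear": [0, 0.04, 0.005], "yaw": 0.004},
    {"linear": [0, 0.06, 0.005], "yaw": 0.004},
    {"linear": [0, 0.078, 0.005], "yaw": 0.004},
    {"linear": [0, 0.0785, 0.005], "yaw": 0.004}
  ]
}}

```text
t: 2.2
tool_pos: [0.5437, -0.173, 0.1981]
orientation: [-0.194, -2.124, 2.117]
force: [-0.4, 0.5, -0.2]
opening: 0.0512
```

```bash
python3 -c "
from h import *
plan([.5445,-.1735,.2005],-.187)
cv2.imwrite('pics/w2.png',robot.read_camera('wrist'))
im=robot.read_camera('side')[105:270,285:415]
cv2.imwrite('pics/s2.png',cv2.resize(cv2.convertScaleAbs(im,alpha=1.6,beta=10),None,fx=3.6,fy=3.6,interpolation=cv2.INTER_CUBIC))
"
```

```text
t 2.2 pos [ 0.5437 -0.173   0.1981] toolz [-0.187 -0.982 -0.002] tooly [-0.005  0.004 -1.   ] F [-0.39  0.46 -0.22] open 0.0512 q [-0.4   0.07  1.6   0.    1.47  1.36]
linear [-0.0009 -0.0024  0.0004] yaw -0.0007
```

View pics/w2.png

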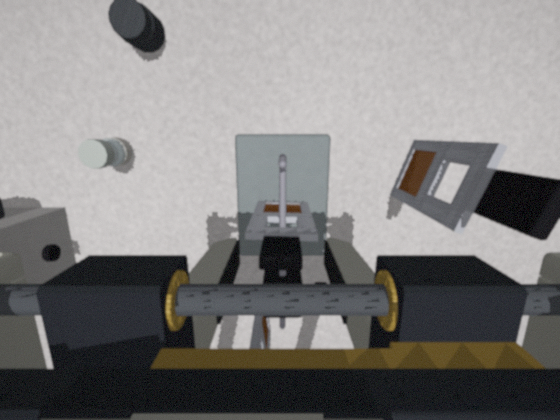

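View pics/s2.png

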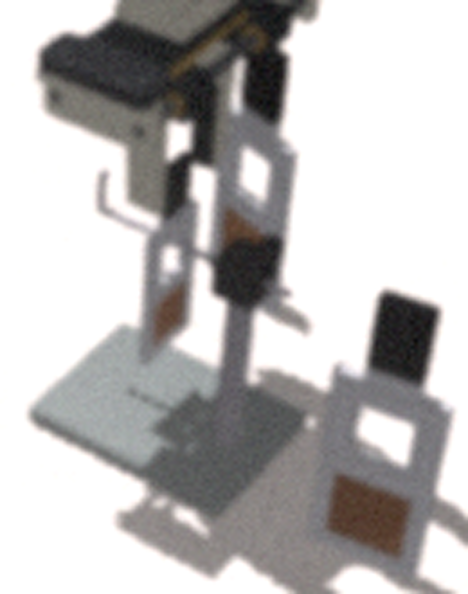

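{"op": "carry_out", "data": {
  "increments": [
    {"linear": [0, -0.003, 0], "yaw": 0},
    {"linear": [0, -0.003, 0], "yaw": 0},
    {"linear": [0, -0.003, 0], "yaw": 0},
    {"linear": [0, -0.003, 0], "yaw": 0},
    {"linear": [0, -0.003, 0], "yaw": 0}
  ],
  "gripper": 0,
  "newtons": 6
}}

```text
t: 2.92
tool_pos: [0.5453, -0.1733, 0.204]
orientation: [-0.198, -2.125, 2.121]
force: [0.8, 0.6, 2.7]
opening: 0.0237
```

```bash
python3 -c "
from h import *
plan([.5445,-.1735,.2005],-.187)
"
```

```text
t 2.925 pos [ 0.5453 -0.1733  0.204 ] toolz [-0.186 -0.983 -0.002] tooly [-0.001  0.002 -1.   ] F [0.76 0.61 2.7 ] open 0.0237 q [-0.4   0.07  1.6   0.    1.48  1.36]
linear [0.0007 0.0035 0.0004] yaw -0.0002
```

{"op": "carry_out", "data": {
  "increments": [
    {"linear": [0, 0, 0], "yaw": 0},
    {"linear": [0, -0.003, 0], "yaw": 0},
    {"linear": [0, -0.006, 0], "yaw": 0},
    {"linear": [0, -0.008, 0], "yaw": 0},
    {"linear": [0, -0.008, 0], "yaw": 0}
  ],
  "newtons": 15
}}

```text
t: 3.55
tool_pos: [0.5454, -0.1734, 0.2122]
orientation: [-0.198, -2.125, 2.121]
force: [0.2, -0.5, -0.8]
opening: 0.0238
```

```bash
cat > look.py <<'E'
from h import *
import sys
n=sys.argv[1]
plan([.5445,-.1735,.2085],-.187)
im=robot.read_camera('side')[105:270,285:415]
cv2.imwrite(f'pics/s{n}.png',cv2.resize(cv2.convertScaleAbs(im,alpha=1.6,beta=10),None,fx=3.6,fy=3.6,interpolation=cv2.INTER_CUBIC))
if len(sys.argv)>2: cv2.imwrite(f'pics/w{n}.png',robot.read_camera('wrist'))
E
python3 look.py 3
```

```text
t 3.55 pos [ 0.5454 -0.1734  0.2122] toolz [-0.186 -0.983 -0.002] tooly [-0.001  0.002 -1.   ] F [ 0.24 -0.52 -0.76] open 0.0238 q [-0.4   0.06  1.59  0.    1.49  1.36]
linear [0.0008 0.0037 0.0003] yaw -0.0003
```

View pics/s3.png

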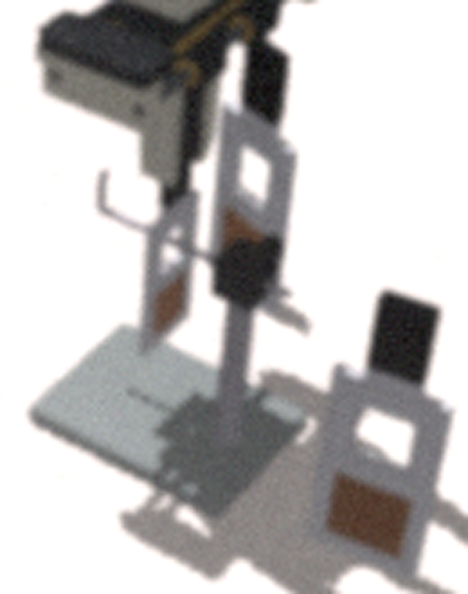

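{"op": "carry_out", "data": {
  "increments": [
    {"linear": [0.006, 0, 0], "yaw": 0},
    {"linear": [0.013, 0, 0], "yaw": 0},
    {"linear": [0.02, 0, 0], "yaw": 0},
    {"linear": [0.026, 0, 0], "yaw": 0},
    {"linear": [0.028, 0, 0], "yaw": 0}
  ]
}}

```text
t: 4.22
tool_pos: [0.5174, -0.1681, 0.2122]
orientation: [-0.198, -2.124, 2.121]
force: [0.4, -0.3, -0.8]
opening: 0.0237
```

{"op": "carry_out", "data": {
  "increments": [
    {"linear": [0.001, 0, 0], "yaw": 0},
    {"linear": [0.002, 0, 0], "yaw": 0},
    {"linear": [0.0032, 0, 0], "yaw": 0},
    {"linear": [0.0045, 0, 0], "yaw": 0},
    {"linear": [0.0055, 0, 0], "yaw": 0}
  ],
  "newtons": 5
}}

```text
t: 4.85
tool_pos: [0.512, -0.167, 0.2122]
orientation: [-0.198, -2.124, 2.121]
force: [0.1, -0.7, -1.3]
opening: 0.024
```

```bash
python3 look.py 4 w
```

```text
t 4.85 pos [ 0.512  -0.167   0.2122] toolz [-0.186 -0.982 -0.002] tooly [-0.001  0.002 -1.   ] F [ 0.06 -0.69 -1.26] open 0.024 q [-0.41 -0.03  1.68  0.    1.49  1.35]
linear [-0.0332  0.0037  0.0003] yaw -0.0004
```

View pics/s4.png

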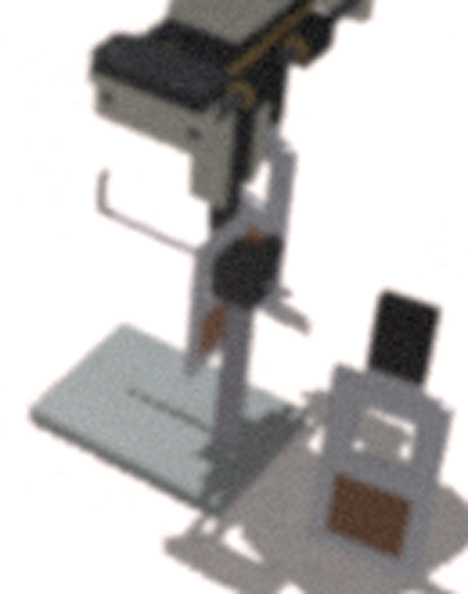

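View pics/w4.png

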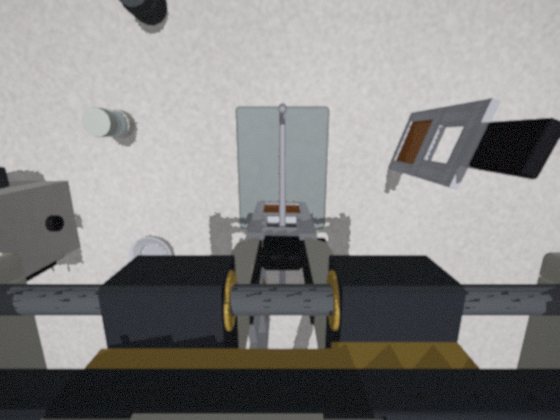

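{"op": "carry_out", "data": {
  "increments": [
    {"linear": [0.0015, 0, 0], "yaw": 0},
    {"linear": [0.003, 0, 0], "yaw": 0},
    {"linear": [0.0045, 0, 0], "yaw": 0},
    {"linear": [0.006, 0, 0], "yaw": 0},
    {"linear": [0.0075, 0, 0], "yaw": 0}
  ]
}}

```text
t: 5.58
tool_pos: [0.5045, -0.1656, 0.2122]
orientation: [-0.198, -2.125, 2.121]
force: [0.9, 0.2, -0.4]
opening: 0.0237
```

```bash
python3 look.py 5 w
```

```text
t 5.575 pos [ 0.5045 -0.1656  0.2122] toolz [-0.186 -0.982 -0.002] tooly [-0.001  0.002 -1.   ] F [ 0.86  0.18 -0.38] open 0.0237 q [-0.41 -0.05  1.7   0.    1.49  1.34]
linear [-0.0408  0.0037  0.0003] yaw -0.0004
```

View pics/s5.png

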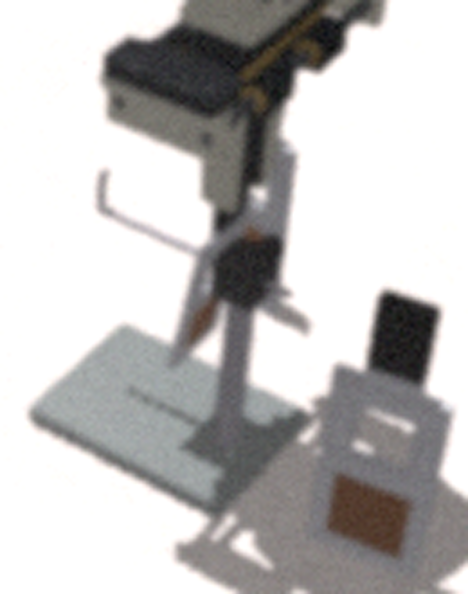

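View pics/w5.png

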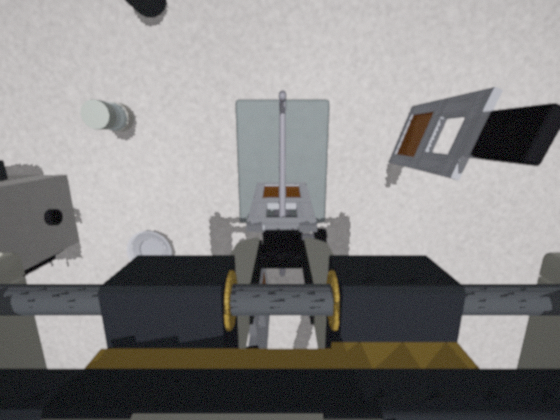

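{"op": "carry_out", "data": {
  "increments": [
    {"linear": [0.0016, 0, 0], "yaw": 0},
    {"linear": [0.0032, 0, 0], "yaw": 0},
    {"linear": [0.0048, 0, 0], "yaw": 0},
    {"linear": [0.0064, 0, 0], "yaw": 0},
    {"linear": [0.008, 0, 0], "yaw": 0}
  ]
}}

```text
t: 6.3
tool_pos: [0.4965, -0.1641, 0.2123]
orientation: [-0.198, -2.124, 2.121]
force: [0.9, 0.9, -1.1]
opening: 0.0237
```

{"op": "carry_out", "data": {
  "increments": [
    {"linear": [0.0016, 0, 0], "yaw": 0},
    {"linear": [0.0032, 0, 0], "yaw": 0},
    {"linear": [0.0048, 0, 0], "yaw": 0},
    {"linear": [0.0064, 0, 0], "yaw": 0},
    {"linear": [0.007, 0, 0], "yaw": 0}
  ]
}}

```text
t: 6.92
tool_pos: [0.4896, -0.1628, 0.2123]
orientation: [-0.199, -2.124, 2.121]
force: [1.0, 0.1, -0.1]
opening: 0.0238
```

```bash
python3 look.py 6 w
python3 - <<'E'
import cv2
im=cv2.imread("pics/w6.png")[80:270,220:350]
cv2.imwrite("pics/w6a.png",cv2.resize(cv2.convertScaleAbs(im,alpha=1.3),None,fx=3,fy=3,interpolation=cv2.INTER_CUBIC))
E
```

```text
t 6.925 pos [ 0.4896 -0.1628  0.2123] toolz [-0.186 -0.982 -0.002] tooly [-0.001  0.002 -1.   ] F [ 1.01  0.05 -0.08] open 0.0238 q [-0.42 -0.09  1.74  0.    1.5   1.34]
linear [-0.0559  0.0038  0.0003] yaw -0.0004
```

View pics/s6.png

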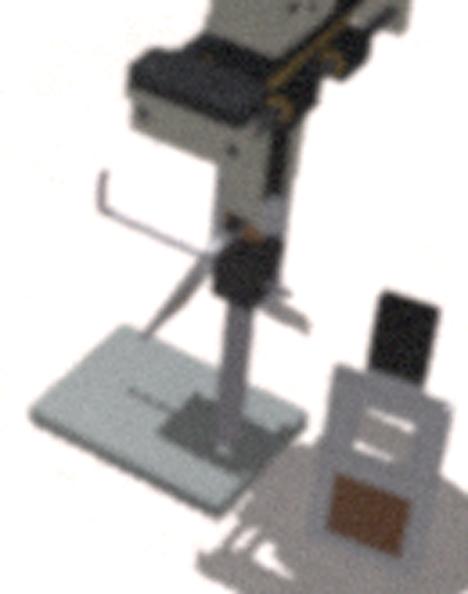

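View pics/w6a.png

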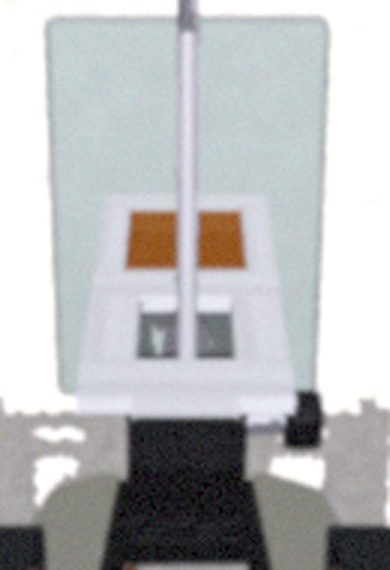

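```bash
cat > fit.py <<'E'
from h import *
def fit(p,pts,uv,head=-.187,extra=[],x0=None):
    # params: x,y,z of slide_tab world, tilt (tab to post), heading
    def W(q):
        R=Rn.from_euler('ZY',[head+q[4],-q[3]]).as_matrix()
        # +tilt: tab(-x): rotate about y by -q -> z axis -> (-sin,0,cos)
        return lambda L: np.array(q[:3])+(np.atleast_2d(L)-[0,0,.126])@R.T
    def res(q):
        w=W(q); r=[(proj(p,w(pts))-uv).ravel()]
        for pp,l,u in extra: r.append((proj(pp,w(l))-u).ravel())
        r.append([q[4]*30]); return np.concatenate(r)
    s=least_squares(res,x0 if x0 is not None else [.49,-.163,.2,.5,0])
    return s.x,s.fun,W(s.x)
E
python3 - <<'E'
from fit import *
p=robot.camera_params('wrist');S=robot.camera_params('side')
c=lambda u,v:cr(220,80,3,u,v)
x=.0025
pts=np.array([[x,.025,0],[x,-.025,0],[x,.025,.1],[x,-.025,.1],[x,.012,.086],[x,-.012,.086]])
uv=np.array([c(110,195),c(266,195),c(78,388),c(297,388),c(137,358),c(235,358)])
q,f,W=fit(p,pts,uv)
print(q.round(4),np.degrees(q[3]),f.round(1))
print('foot side crop',(proj(S,W([[0,.025,0],[0,-.025,0]]))-[285,105])*3.6, 'eye',W([0,0,.072]))
# use ot of side foot (150,335)
E
```

```text
[ 0.4965 -0.1644  0.1976  0.422  -0.0035] 24.179092646830185 [-0.4  0.1 -0.1  0.3  0.1  0.8 -0.4  1.   0.2 -1.1  0.5 -1.  -0.1]
foot side crop [[136.85816707 343.42624891]
 [181.37076732 302.17814592]] eye [[ 0.5182408  -0.16861064  0.14833537]]
```

{"op": "carry_out", "data": {
  "increments": [
    {"linear": [0.0016, 0, 0], "yaw": 0},
    {"linear": [0.0032, 0, 0], "yaw": 0},
    {"linear": [0.0048, 0, 0], "yaw": 0},
    {"linear": [0.0064, 0, 0], "yaw": 0},
    {"linear": [0.008, 0, 0], "yaw": 0}
  ]
}}

```text
t: 7.65
tool_pos: [0.4817, -0.1613, 0.2124]
orientation: [-0.198, -2.125, 2.121]
force: [1.1, -0.1, -0.6]
opening: 0.0241
```

{"op": "carry_out", "data": {
  "increments": [
    {"linear": [0.001, 0, 0], "yaw": 0},
    {"linear": [0.0022, 0, 0], "yaw": 0},
    {"linear": [0.0022, 0, 0], "yaw": 0}
  ]
}}

```text
t: 8.02
tool_pos: [0.4794, -0.1609, 0.2124]
orientation: [-0.199, -2.124, 2.121]
force: [-0.2, -0.1, -0.3]
opening: 0.0235
```

```bash
python3 look.py 7 w
python3 - <<'E'
import cv2
im=cv2.imread("pics/w7.png")[70:260,220:350]
cv2.imwrite("pics/w7a.png",cv2.resize(cv2.convertScaleAbs(im,alpha=1.3),None,fx=3,fy=3,interpolation=cv2.INTER_CUBIC))
E
```

```text
t 8.025 pos [ 0.4794 -0.1609  0.2124] toolz [-0.186 -0.982 -0.002] tooly [-0.001  0.002 -1.   ] F [-0.19 -0.12 -0.27] open 0.0235 q [-0.43 -0.12  1.76  0.    1.5   1.33]
linear [-0.0663  0.0039  0.0003] yaw -0.0004
```

View pics/s7.png

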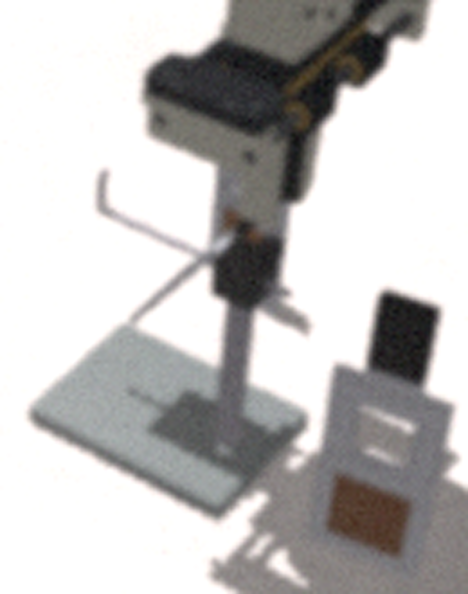

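View pics/w7a.png

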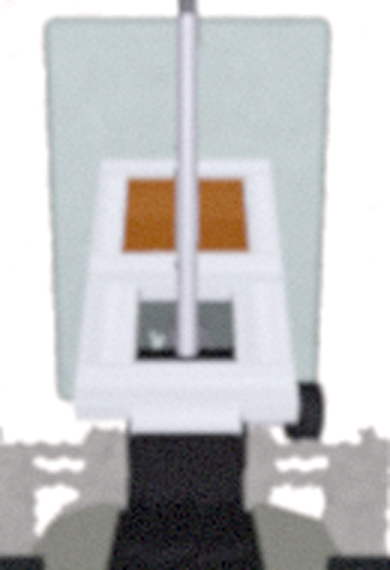

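```bash
python3 - <<'E'
from fit import *
p=robot.camera_params('wrist');S=robot.camera_params('side')
c=lambda u,v:cr(220,70,3,u,v)
x=.0025
pts=np.array([[x,.025,0],[x,-.025,0],[x,.025,.1],[x,-.025,.1],[x,.012,.086],[x,-.012,.086]])
uv=np.array([c(101,160),c(272,160),c(76,390),c(299,390),c(136,360),c(236,360)])
sc=lambda u,v:cr(285,105,3.6,u,v)
for ex in ([],[(S,np.array([[0,.025,0]]),sc(133,320))]):
    q,f,W=fit(p,pts,uv,extra=ex)
    print(q.round(4),np.degrees(q[3]),f.round(1))
    print('foot side crop',(proj(S,W([[0,.025,0],[0,-.025,0]]))-[285,105])*3.6, 'eye',W([0,0,.072]))
E
```

```text
[ 4.898e-01 -1.631e-01  1.988e-01  5.678e-01  4.000e-04] 32.53049158930393 [ 0.9  0.3 -0.9  0.2 -0.2  1.9 -0.3  1.9 -0.1 -2.2  0.6 -2.2  0. ]
foot side crop [[125.20920055 325.73072488]
 [169.85192831 284.70639271]] eye [[ 0.51831517 -0.16853493  0.15328288]]
[ 0.4906 -0.1633  0.2022  0.5576 -0.0009] 31.94593555952188 [ 0.8  0.4 -0.5  0.4 -0.8  2.   0.4  2.  -0.3 -2.2  0.9 -2.2 -1.7  1.1
 -0. ]
foot side crop [[125.72709991 322.49251681]
 [170.51398804 281.52452087]] eye [[ 0.51870937 -0.16866747  0.15636353]]
```

{"op": "carry_out", "data": {
  "increments": [
    {"linear": [0.001, 0, 0], "yaw": 0},
    {"linear": [0.001, 0, 0], "yaw": 0}
  ]
}}

```text
t: 8.38
tool_pos: [0.4785, -0.1607, 0.2124]
orientation: [-0.198, -2.124, 2.121]
force: [0.5, -0.7, -0.3]
opening: 0.0241
```

{"op": "carry_out", "data": {
  "increments": [
    {"linear": [0, 0, 0], "yaw": 0},
    {"linear": [0, 0, 0], "yaw": 0},
    {"linear": [0, 0, 0], "yaw": 0}
  ],
  "newtons": 60
}}

```text
t: 8.75
tool_pos: [0.4785, -0.1607, 0.2124]
orientation: [-0.198, -2.124, 2.121]
force: [1.1, -0.9, -1.4]
opening: 0.0233
```

{"op": "carry_out", "data": {
  "increments": [
    {"linear": [-0.004, 0, 0], "yaw": 0},
    {"linear": [-0.01, 0.001, 0], "yaw": 0},
    {"linear": [-0.018, 0.003, 0], "yaw": 0},
    {"linear": [-0.026, 0.003, 0], "yaw": 0},
    {"linear": [-0.032, 0.003, 0], "yaw": 0}
  ]
}}

```text
t: 9.38
tool_pos: [0.5104, -0.1667, 0.2092]
orientation: [-0.198, -2.124, 2.121]
force: [-0.0, -0.8, -0.3]
opening: 0.0234
```

```bash
python3 look.py 8 w
python3 - <<'E'
import cv2
im=cv2.imread("pics/w8.png")[90:280,220:350]
cv2.imwrite("pics/w8a.png",cv2.resize(cv2.convertScaleAbs(im,alpha=1.3),None,fx=3,fy=3,interpolation=cv2.INTER_CUBIC))
E
```

```text
t 9.375 pos [ 0.5104 -0.1667  0.2092] toolz [-0.186 -0.982 -0.002] tooly [-0.001  0.002 -1.   ] F [-0.04 -0.82 -0.28] open 0.0234 q [-0.41 -0.03  1.69  0.    1.49  1.35]
linear [-0.0347  0.0007  0.0003] yaw -0.0004
```

View pics/s8.png

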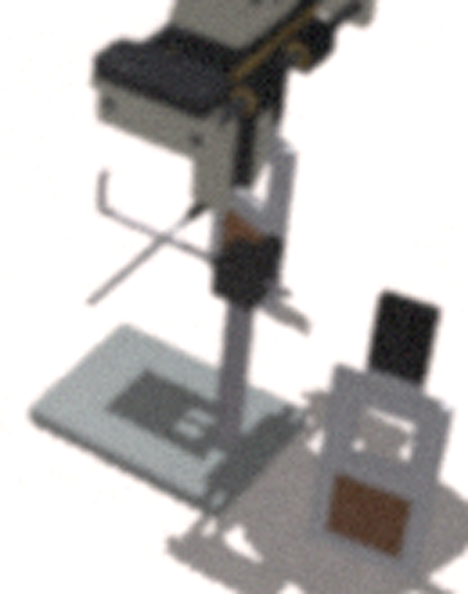

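View pics/w8a.png

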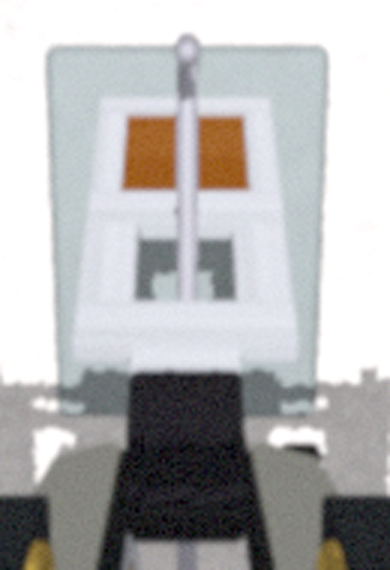

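```bash
python3 - <<'E'
from fit import *
p=robot.camera_params('wrist');S=robot.camera_params('side')
c=lambda u,v:cr(220,90,3,u,v)
x=.0025
pts=np.array([[x,.025,0],[x,-.025,0],[x,.012,.086],[x,-.012,.086],[x,.0,.100]])
uv=np.array([c(100,97),c(273,97),c(136,300),c(237,300),c(187,330)])
sc=lambda u,v:cr(285,105,3.6,u,v)
for ex in ([],[(S,np.array([[0,.025,0],[0,.025,.1]]),np.array([sc(90,302),sc(188,222)]))]):
    q,f,W=fit(p,pts,uv,extra=ex)
    print(q.round(4),np.degrees(q[3]),f.round(1))
    print('foot side crop',(proj(S,W([[0,.025,0],[0,.025,.1]]))-[285,105])*3.6, 'eye',W([0,0,.072]))
E
```

```text
[ 5.205e-01 -1.689e-01  1.983e-01  5.774e-01  1.000e-04] 33.08512783177667 [ 0.9  0.2 -0.9  0.1 -0.3 -1.6  0.5 -1.6 -0.1  2.8  0. ]
foot side crop [[ 82.92629242 305.11682926]
 [162.62943627 232.99877829]] eye [[ 0.54950866 -0.1744125   0.15303351]]
[ 0.5214 -0.1698  0.2036  0.5647  0.0134] 32.354166791142255 [ 0.2  0.8 -0.7 -0.  -0.2 -0.9  1.5 -1.4  0.7  3.5 -1.3 -0.1 -6.6  1.3
  0.4]
foot side crop [[ 83.8676613  300.33419705]
 [163.11045179 225.39573657]] eye [[ 0.54983805 -0.17480302  0.15797941]]
```

{"op": "carry_out", "data": {
  "increments": [
    {"linear": [-0.006, 0.001, 0], "yaw": 0},
    {"linear": [-0.015, 0.002, 0], "yaw": 0},
    {"linear": [-0.024, 0.002, 0], "yaw": 0},
    {"linear": [-0.033, 0.002, 0], "yaw": 0},
    {"linear": [-0.038, 0.002, 0], "yaw": 0}
  ]
}}

```text
t: 10.1
tool_pos: [0.5484, -0.1739, 0.2071]
orientation: [-0.198, -2.125, 2.121]
force: [0.0, -0.4, -1.7]
opening: 0.023
```

```bash
python3 look.py 9 w
python3 - <<'E'
import cv2
im=cv2.imread("pics/w9.png")[110:300,220:350]
cv2.imwrite("pics/w9a.png",cv2.resize(cv2.convertScaleAbs(im,alpha=1.3),None,fx=3,fy=3,interpolation=cv2.INTER_CUBIC))
E
```

```text
t 10.1 pos [ 0.5484 -0.1739  0.2071] toolz [-0.186 -0.983 -0.002] tooly [-0.001  0.002 -1.   ] F [ 0.   -0.4  -1.69] open 0.023 q [-0.4   0.08  1.58  0.    1.49  1.36]
linear [ 0.0039 -0.0014  0.0003] yaw -0.0002
```

View pics/s9.png

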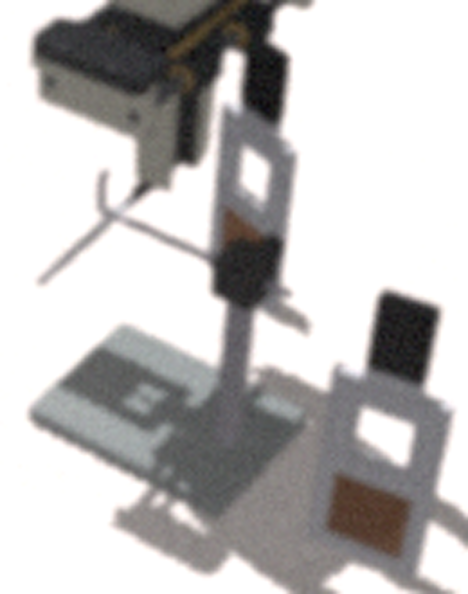

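View pics/w9a.png

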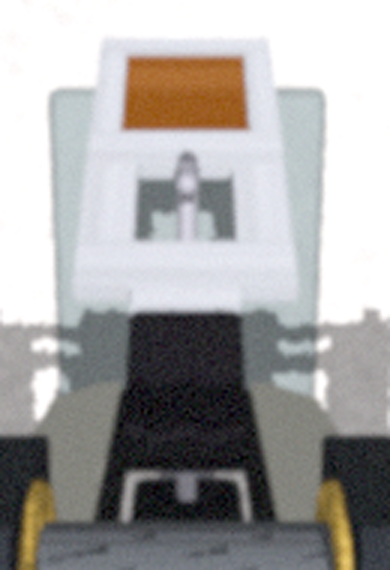

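{"op": "carry_out", "data": {
  "increments": [
    {"linear": [-0.0015, 0, 0], "yaw": 0},
    {"linear": [-0.003, 0, 0], "yaw": 0},
    {"linear": [-0.0045, 0, 0], "yaw": 0},
    {"linear": [-0.006, 0, 0], "yaw": 0},
    {"linear": [-0.007, 0, 0], "yaw": 0}
  ]
}}

```text
t: 10.82
tool_pos: [0.5551, -0.1752, 0.2071]
orientation: [-0.198, -2.125, 2.121]
force: [-0.4, -0.5, -0.6]
opening: 0.0232
```

{"op": "carry_out", "data": {
  "increments": [
    {"linear": [-0.001, 0, 0], "yaw": 0},
    {"linear": [-0.002, 0, 0], "yaw": 0},
    {"linear": [-0.003, 0, 0], "yaw": 0}
  ]
}}

```text
t: 11.2
tool_pos: [0.5582, -0.1758, 0.2071]
orientation: [-0.198, -2.125, 2.121]
force: [-0.0, -0.3, -0.6]
opening: 0.0231
```

{"op": "carry_out", "data": {
  "increments": [
    {"linear": [-0.001, 0, 0], "yaw": 0},
    {"linear": [-0.002, 0, 0], "yaw": 0}
  ]
}}

```text
t: 11.45
tool_pos: [0.5602, -0.1762, 0.2071]
orientation: [-0.198, -2.125, 2.121]
force: [0.6, -0.6, -0.5]
opening: 0.023
```

{"op": "carry_out", "data": {
  "increments": [
    {"linear": [-0.001, 0, 0], "yaw": 0},
    {"linear": [-0.002, 0, 0], "yaw": 0}
  ]
}}

```text
t: 11.7
tool_pos: [0.5622, -0.1766, 0.2071]
orientation: [-0.198, -2.125, 2.121]
force: [-0.4, -0.4, -1.1]
opening: 0.0228
```

{"op": "carry_out", "data": {
  "increments": [
    {"linear": [-0.001, 0, 0], "yaw": 0},
    {"linear": [-0.0015, 0, 0], "yaw": 0}
  ]
}}

```text
t: 11.95
tool_pos: [0.5636, -0.1768, 0.2071]
orientation: [-0.198, -2.125, 2.121]
force: [-0.9, 0.6, -0.5]
opening: 0.0234
```

```bash
python3 look.py 10 w
python3 - <<'E'
import cv2
im=cv2.imread("pics/w10.png")[110:300,220:350]
cv2.imwrite("pics/w10a.png",cv2.resize(cv2.convertScaleAbs(im,alpha=1.3),None,fx=3,fy=3,interpolation=cv2.INTER_CUBIC))
E
```

```text
t 11.95 pos [ 0.5636 -0.1768  0.2071] toolz [-0.186 -0.983 -0.002] tooly [-0.001  0.002 -1.   ] F [-0.85  0.57 -0.5 ] open 0.0234 q [-0.39  0.12  1.54  0.    1.49  1.37]
linear [ 0.0194 -0.0014  0.0003] yaw -0.0002
```

View pics/s10.png

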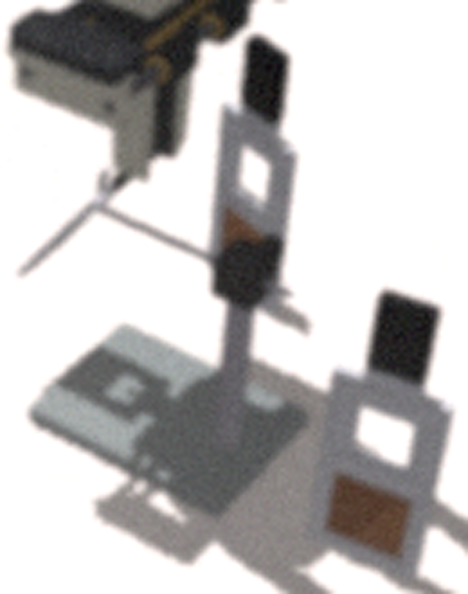

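View pics/w10a.png

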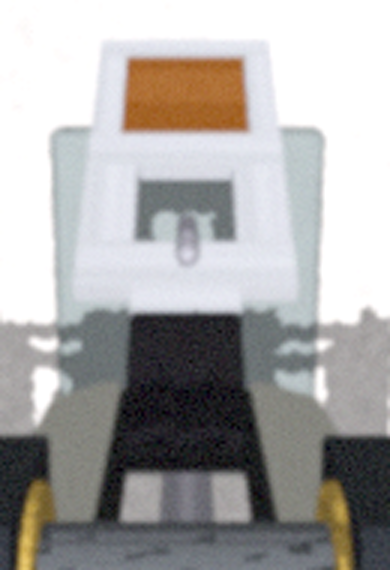

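{"op": "carry_out", "data": {
  "increments": [
    {"linear": [-0.0007, 0, 0], "yaw": 0},
    {"linear": [-0.0014, 0, 0], "yaw": 0}
  ]
}}

```text
t: 12.3
tool_pos: [0.5646, -0.177, 0.207]
orientation: [-0.197, -2.124, 2.12]
force: [-4.1, 1.1, 0.3]
opening: 0.0227
```

{"op": "carry_out", "data": {
  "increments": [
    {"linear": [-0.0007, 0, 0], "yaw": 0},
    {"linear": [-0.0014, 0, 0], "yaw": 0}
  ]
}}

```text
t: 12.55
tool_pos: [0.5654, -0.1772, 0.207]
orientation: [-0.195, -2.124, 2.119]
force: [-7.2, 1.1, 2.1]
opening: 0.0231
```

{"op": "carry_out", "data": {
  "increments": [
    {"linear": [-0.0007, 0, 0], "yaw": 0},
    {"linear": [-0.0014, 0, 0], "yaw": 0}
  ]
}}

```text
t: 12.8
tool_pos: [0.5659, -0.1773, 0.2069]
orientation: [-0.193, -2.123, 2.118]
force: [-8.3, 1.1, 3.9]
opening: 0.0233
```

{"op": "carry_out", "data": {
  "increments": [
    {"linear": [0.002, 0, 0], "yaw": 0},
    {"linear": [0.004, 0, 0], "yaw": 0},
    {"linear": [0.0063, 0, 0], "yaw": 0},
    {"linear": [0.0063, 0, 0], "yaw": 0}
  ]
}}

```text
t: 13.3
tool_pos: [0.5598, -0.1761, 0.2071]
orientation: [-0.193, -2.123, 2.118]
force: [-0.1, 0.5, -0.6]
opening: 0.0232
```

```bash
python3 look.py 11 w
python3 - <<'E'
import cv2
im=cv2.imread("pics/w11.png")[110:300,220:350]
cv2.imwrite("pics/w11a.png",cv2.resize(cv2.convertScaleAbs(im,alpha=1.3),None,fx=3,fy=3,interpolation=cv2.INTER_CUBIC))
E
```

```text
t 13.3 pos [ 0.5598 -0.1761  0.2071] toolz [-0.186 -0.983 -0.002] tooly [-0.005  0.003 -1.   ] F [-0.05  0.52 -0.63] open 0.0232 q [-0.39  0.11  1.55  0.    1.49  1.37]
linear [ 0.0155 -0.0014  0.0003] yaw -0.0003
```

View pics/s11.png

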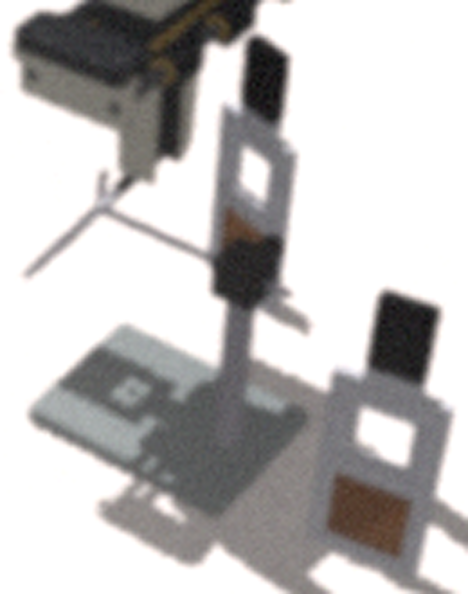

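View pics/w11a.png

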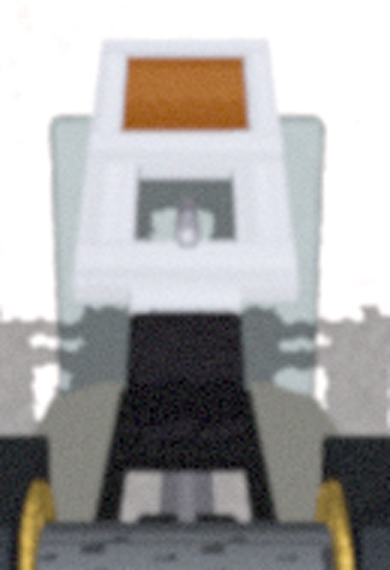

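{"op": "carry_out", "data": {
  "increments": [
    {"linear": [0, -0.0012, 0], "yaw": 0},
    {"linear": [0, -0.0025, 0], "yaw": 0},
    {"linear": [0, -0.004, 0], "yaw": 0}
  ]
}}

```text
t: 13.78
tool_pos: [0.5599, -0.1761, 0.2111]
orientation: [-0.193, -2.123, 2.118]
force: [-0.1, 0.1, -0.1]
opening: 0.0231
```

{"op": "carry_out", "data": {
  "increments": [
    {"linear": [0, -0.0012, 0], "yaw": 0},
    {"linear": [0, -0.0024, 0], "yaw": 0}
  ]
}}

```text
t: 14.02
tool_pos: [0.56, -0.1761, 0.2137]
orientation: [-0.193, -2.123, 2.118]
force: [0.2, 0.0, -0.8]
opening: 0.023
```

{"op": "carry_out", "data": {
  "increments": [
    {"linear": [0, -0.0012, 0], "yaw": 0},
    {"linear": [0, -0.0024, 0], "yaw": 0}
  ]
}}

```text
t: 14.28
tool_pos: [0.56, -0.1762, 0.2161]
orientation: [-0.193, -2.123, 2.118]
force: [-0.6, 0.6, -0.6]
opening: 0.0234
```

{"op": "carry_out", "data": {
  "increments": [
    {"linear": [0, -0.0012, 0], "yaw": 0},
    {"linear": [0, -0.0024, 0], "yaw": 0}
  ]
}}

```text
t: 14.52
tool_pos: [0.56, -0.1762, 0.2187]
orientation: [-0.193, -2.123, 2.118]
force: [-0.4, -0.2, -0.7]
opening: 0.0232
```

{"op": "carry_out", "data": {
  "increments": [
    {"linear": [0, -0.0012, 0], "yaw": 0},
    {"linear": [0, -0.0024, 0], "yaw": 0}
  ]
}}

```text
t: 14.78
tool_pos: [0.56, -0.1762, 0.2212]
orientation: [-0.193, -2.123, 2.118]
force: [-0.0, 0.2, -1.0]
opening: 0.0232
```

{"op": "carry_out", "data": {
  "increments": [
    {"linear": [0, -0.0012, 0], "yaw": 0},
    {"linear": [0, -0.0024, 0], "yaw": 0}
  ]
}}

```text
t: 15.02
tool_pos: [0.5601, -0.1762, 0.2236]
orientation: [-0.194, -2.123, 2.118]
force: [-0.5, -0.1, -0.6]
opening: 0.0232
```

{"op": "carry_out", "data": {
  "increments": [
    {"linear": [0, -0.0012, 0], "yaw": 0},
    {"linear": [0, -0.0024, 0], "yaw": 0},
    {"linear": [0, -0.0034, 0], "yaw": 0}
  ]
}}

```text
t: 15.4
tool_pos: [0.5601, -0.1762, 0.2271]
orientation: [-0.193, -2.123, 2.118]
force: [-0.7, 0.2, -1.2]
opening: 0.0228
```

```bash
python3 look.py 12 w
python3 - <<'E'
import cv2
im=cv2.imread("pics/w12.png")[110:300,220:350]
cv2.imwrite("pics/w12a.png",cv2.resize(cv2.convertScaleAbs(im,alpha=1.3),None,fx=3,fy=3,interpolation=cv2.INTER_CUBIC))
E
```

```text
t 15.4 pos [ 0.5601 -0.1762  0.2271] toolz [-0.186 -0.983 -0.002] tooly [-0.005  0.003 -1.   ] F [-0.65  0.21 -1.21] open 0.0228 q [-0.39  0.1   1.52  0.    1.53  1.37]
linear [0.0157 0.0187 0.0003] yaw -0.0003
```

View pics/s12.png

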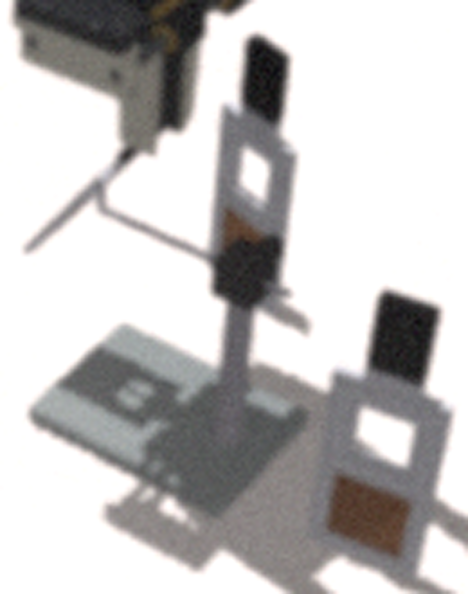

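View pics/w12a.png

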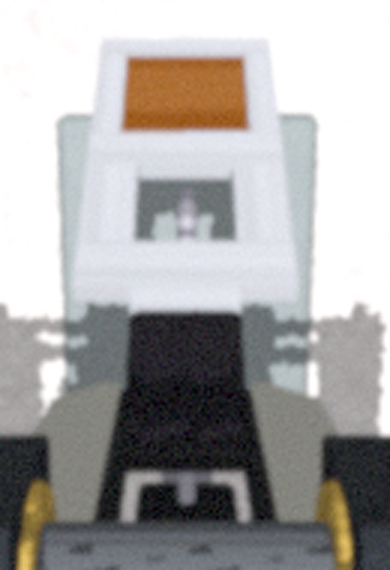

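{"op": "carry_out", "data": {
  "increments": [
    {"linear": [0, -0.0013, 0], "yaw": 0},
    {"linear": [0, -0.0026, 0], "yaw": 0},
    {"linear": [0, -0.004, 0], "yaw": 0}
  ]
}}

```text
t: 15.88
tool_pos: [0.5602, -0.1762, 0.2313]
orientation: [-0.194, -2.123, 2.119]
force: [-0.1, -0.2, -0.7]
opening: 0.0232
```

{"op": "carry_out", "data": {
  "increments": [
    {"linear": [0, -0.0013, 0], "yaw": 0},
    {"linear": [0, -0.0026, 0], "yaw": 0}
  ]
}}

```text
t: 16.12
tool_pos: [0.5602, -0.1763, 0.234]
orientation: [-0.194, -2.123, 2.119]
force: [-0.6, 0.3, -0.7]
opening: 0.023
```

{"op": "carry_out", "data": {
  "increments": [
    {"linear": [0, -0.0013, 0], "yaw": 0},
    {"linear": [0, -0.0026, 0], "yaw": 0}
  ]
}}

```text
t: 16.38
tool_pos: [0.5602, -0.1763, 0.2367]
orientation: [-0.194, -2.123, 2.119]
force: [0.9, -0.3, -1.1]
opening: 0.0233
```

{"op": "carry_out", "data": {
  "increments": [
    {"linear": [0, -0.0013, 0], "yaw": 0},
    {"linear": [0, -0.0026, 0], "yaw": 0}
  ]
}}

```text
t: 16.62
tool_pos: [0.5602, -0.1763, 0.2394]
orientation: [-0.194, -2.123, 2.119]
force: [-0.4, -0.1, -1.1]
opening: 0.0231
```

{"op": "carry_out", "data": {
  "increments": [
    {"linear": [0, -0.0013, 0], "yaw": 0},
    {"linear": [0, -0.0026, 0], "yaw": 0}
  ]
}}

```text
t: 16.88
tool_pos: [0.5603, -0.1763, 0.2422]
orientation: [-0.194, -2.123, 2.119]
force: [-0.5, 0.3, -1.2]
opening: 0.0233
```

```bash
python3 look.py 13 w
python3 - <<'E'
import cv2
im=cv2.imread("pics/w13.png")[110:300,220:350]
cv2.imwrite("pics/w13a.png",cv2.resize(cv2.convertScaleAbs(im,alpha=1.3),None,fx=3,fy=3,interpolation=cv2.INTER_CUBIC))
E
```

```text
t 16.875 pos [ 0.5603 -0.1763  0.2422] toolz [-0.186 -0.983 -0.002] tooly [-0.005  0.003 -1.   ] F [-0.5   0.31 -1.23] open 0.0233 q [-0.39  0.1   1.5   0.    1.55  1.37]
linear [0.0158 0.0337 0.0002] yaw -0.0003
```

View pics/s13.png

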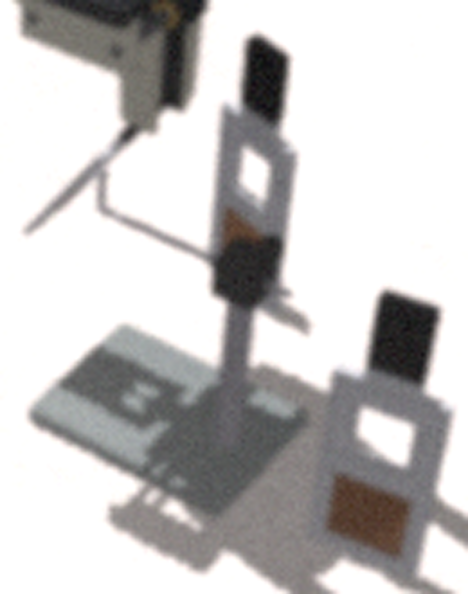

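View pics/w13a.png

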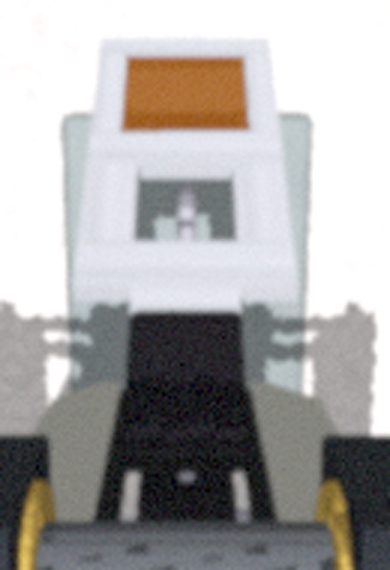

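Still free of contact, with the tip visible in the middle of the eye. I'll keep raising.

{"op": "carry_out", "data": {
  "increments": [
    {"linear": [0, -0.0013, 0], "yaw": 0},
    {"linear": [0, -0.0026, 0], "yaw": 0}
  ]
}}

```text
t: 17.23
tool_pos: [0.5604, -0.1763, 0.245]
orientation: [-0.194, -2.123, 2.119]
force: [-0.5, 0.0, -0.6]
opening: 0.0232
```

{"op": "carry_out", "data": {
  "increments": [
    {"linear": [0, -0.0013, 0], "yaw": 0},
    {"linear": [0, -0.0026, 0], "yaw": 0}
  ]
}}

```text
t: 17.48
tool_pos: [0.5603, -0.1764, 0.2476]
orientation: [-0.194, -2.123, 2.119]
force: [-1.0, -0.3, -1.6]
opening: 0.0232
```

{"op": "carry_out", "data": {
  "increments": [
    {"linear": [0, -0.0013, 0], "yaw": 0},
    {"linear": [0, -0.0026, 0], "yaw": 0}
  ]
}}

```text
t: 17.73
tool_pos: [0.5604, -0.1764, 0.2504]
orientation: [-0.194, -2.123, 2.119]
force: [-0.2, 0.6, -1.3]
opening: 0.0232
```

{"op": "carry_out", "data": {
  "increments": [
    {"linear": [0, -0.0013, 0], "yaw": 0},
    {"linear": [0, -0.0026, 0], "yaw": 0},
    {"linear": [0, -0.004, 0], "yaw": 0}
  ]
}}

```text
t: 18.1
tool_pos: [0.5604, -0.1764, 0.2545]
orientation: [-0.194, -2.123, 2.119]
force: [-0.8, -0.1, -0.9]
opening: 0.0227
```

{"op": "carry_out", "data": {
  "increments": [
    {"linear": [0, -0.0013, 0], "yaw": 0},
    {"linear": [0, -0.0026, 0], "yaw": 0},
    {"linear": [0, -0.004, 0], "yaw": 0}
  ]
}}

```text
t: 18.48
tool_pos: [0.5604, -0.1764, 0.2585]
orientation: [-0.194, -2.123, 2.119]
force: [0.5, -0.5, -0.3]
opening: 0.023
```

{"op": "carry_out", "data": {
  "increments": [
    {"linear": [0, -0.0015, 0], "yaw": 0},
    {"linear": [0, -0.003, 0], "yaw": 0},
    {"linear": [0, -0.005, 0], "yaw": 0}
  ]
}}

```text
t: 18.85
tool_pos: [0.5604, -0.1764, 0.2636]
orientation: [-0.194, -2.123, 2.119]
force: [-0.4, 0.5, -0.4]
opening: 0.0232
```

```bash
python3 look.py 14 w
python3 - <<'E'
import cv2
im=cv2.imread("pics/w14.png")[110:300,220:350]
cv2.imwrite("pics/w14a.png",cv2.resize(cv2.convertScaleAbs(im,alpha=1.3),None,fx=3,fy=3,interpolation=cv2.INTER_CUBIC))
E
```

```text
t 18.85 pos [ 0.5604 -0.1764  0.2636] toolz [-0.186 -0.983 -0.002] tooly [-0.005  0.003 -1.   ] F [-0.41  0.47 -0.44] open 0.0232 q [-0.39  0.09  1.47  0.    1.59  1.37]
linear [0.0159 0.0552 0.0002] yaw -0.0003
```

View pics/s14.png

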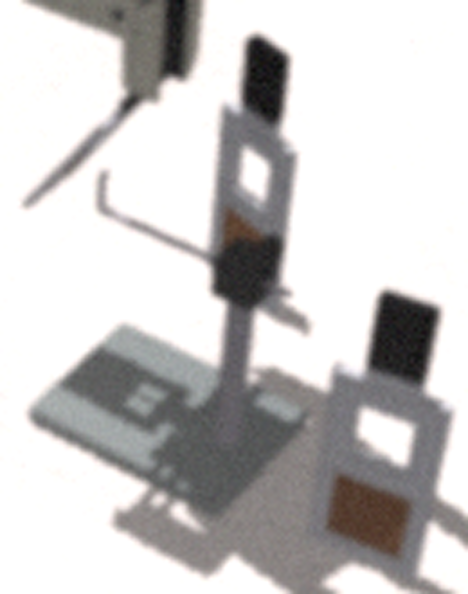

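View pics/w14a.png

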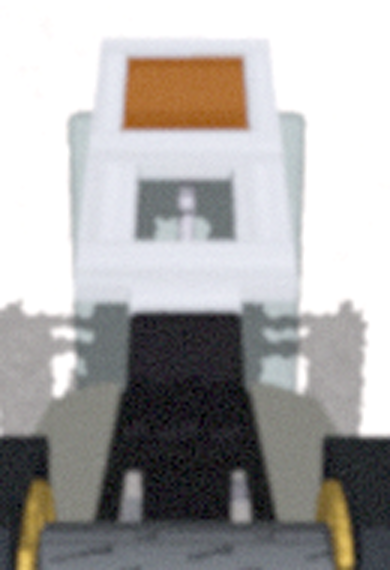

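{"op": "carry_out", "data": {
  "increments": [
    {"linear": [0, -0.01, 0], "yaw": 0},
    {"linear": [0, -0.022, 0], "yaw": 0}
  ]
}}

```text
t: 19.2
tool_pos: [0.5607, -0.1765, 0.2867]
orientation: [-0.195, -2.123, 2.119]
force: [0.3, 0.1, 0.1]
opening: 0.0234
```

```bash
python3 -c "
from h import *
plan([.467,.172,.282],-.16)"
```

```text
t 19.2 pos [ 0.5607 -0.1765  0.2867] toolz [-0.186 -0.982 -0.002] tooly [-0.004  0.002 -1.   ] F [0.28 0.06 0.14] open 0.0234 q [-0.39  0.08  1.43  0.    1.63  1.37]
linear [ 0.1569  0.0059 -0.3249] yaw -0.0274
```

{"op": "carry_out", "data": {
  "increments": [
    {"linear": [0.01, 0, -0.02], "yaw": 0},
    {"linear": [0.03, 0, -0.06], "yaw": 0},
    {"linear": [0.05, 0, -0.1], "yaw": -0.01},
    {"linear": [0.07, 0, -0.14], "yaw": -0.02},
    {"linear": [0.085, 0.002, -0.175], "yaw": -0.027}
  ]
}}

```text
t: 19.82
tool_pos: [0.5087, 0.0138, 0.2858]
orientation: [-0.167, -2.14, 2.134]
force: [0.9, -0.6, -1.1]
opening: 0.023
```

```bash
python3 -c "
from h import *
plan([.467,.172,.282],-.16)"
```

```text
t 19.825 pos [0.5087 0.0138 0.2858] toolz [-0.158 -0.987 -0.002] tooly [-0.003  0.003 -1.   ] F [ 0.93 -0.64 -1.14] open 0.023 q [-0.08 -0.13  1.64  0.    1.63  1.65]
linear [ 0.0662  0.0044 -0.1496] yaw 0.0008
```

{"op": "carry_out", "data": {
  "increments": [
    {"linear": [0.02, 0, -0.045], "yaw": 0},
    {"linear": [0.04, 0.002, -0.09], "yaw": 0},
    {"linear": [0.055, 0.004, -0.125], "yaw": 0},
    {"linear": [0.066, 0.004, -0.15], "yaw": 0},
    {"linear": [0.066, 0.004, -0.15], "yaw": 0}
  ]
}}

```text
t: 20.45
tool_pos: [0.466, 0.1746, 0.2826]
orientation: [-0.163, -2.142, 2.136]
force: [-0.3, -0.4, -0.4]
opening: 0.0229
```

```bash
cat > look2.py <<'E'
from h import *
import sys
n=sys.argv[1]
plan([.467,.172,.282],-.16)
im=robot.read_camera('side')[170:370,180:340]
cv2.imwrite(f'pics/s{n}.png',cv2.resize(cv2.convertScaleAbs(im,alpha=1.4),None,fx=3,fy=3,interpolation=cv2.INTER_CUBIC))
cv2.imwrite(f'pics/w{n}.png',robot.read_camera('wrist'))
E
python3 look2.py 15
```

```text
t 20.45 pos [0.466  0.1746 0.2826] toolz [-0.155 -0.988 -0.003] tooly [-0.003  0.003 -1.   ] F [-0.31 -0.45 -0.41] open 0.0229 q [ 0.25 -0.16  1.68  0.    1.63  1.98]
linear [-0.0014  0.0006  0.0024] yaw 0.0044
```

View pics/s15.png

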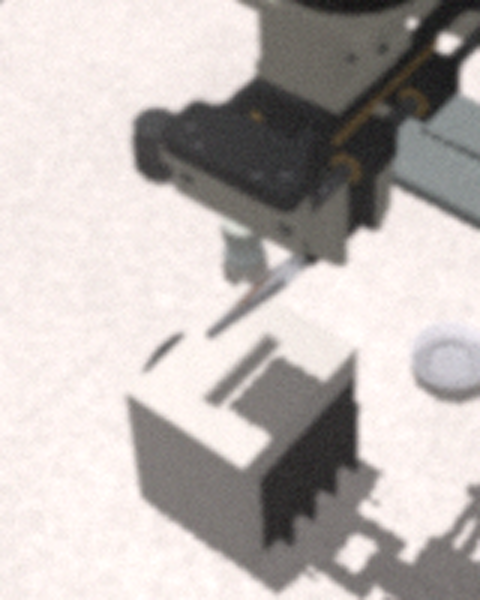

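View pics/w15.png

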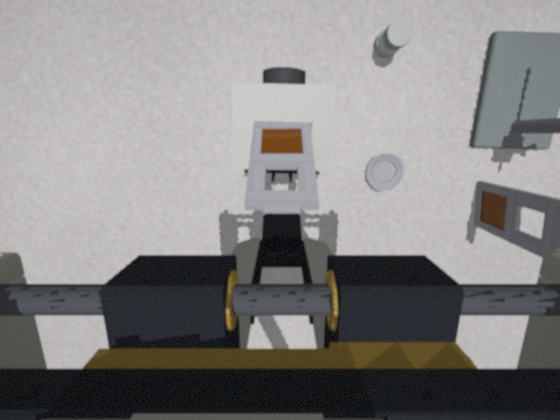

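```bash
python3 - <<'E'
import cv2
im=cv2.imread("pics/w15.png")[60:270,215:355]
cv2.imwrite("pics/w15a.png",cv2.resize(cv2.convertScaleAbs(im,alpha=1.1),None,fx=2.85,fy=2.85,interpolation=cv2.INTER_CUBIC))
E
```

```text
(no output)
```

View pics/w15a.png

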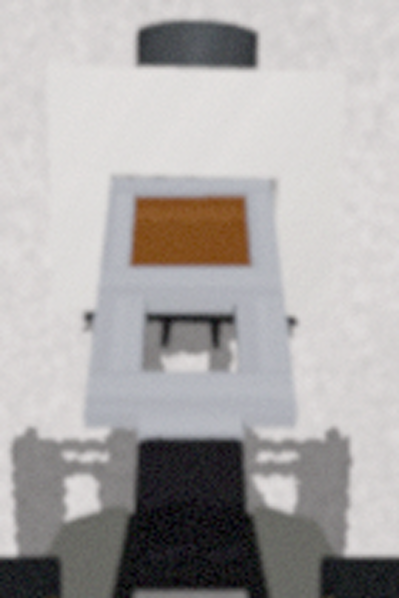

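```bash
python3 - <<'E'
from fit import *
p=robot.camera_params('wrist')
c=lambda u,v:cr(215,60,2.85,u,v)
for u,v in [(48,68),(345,68),(48,318),(345,318)]: print(onz(p,c(u,v),.11).round(4))
a,b,d,e=[onz(p,c(u,v),.11) for u,v in [(48,68),(345,68),(48,318),(345,318)]]
print('w',np.linalg.norm(a-b),'head',np.arctan2((b-a)[0],-(b-a)[1]),'mid far',(a+b)/2,'depth',np.linalg.norm((a+b-d-e)/2), 'centre from far 45mm')
h=-.16;print((a+b)/2-np.array([np.cos(h),np.sin(h),0])*.045)
x=.0025
pts=np.array([[x,.025,0],[x,-.025,0],[x,.012,.086],[x,-.012,.086],[x,.025,.1],[x,-.025,.1]])
uv=np.array([c(110,178),c(276,180),c(143,373),c(237,373),c(87,403),c(298,403)])
q,f,W=fit(p,pts,uv,head=-.157,x0=[.47,.17,.27,.5,0]); print(q.round(4),f.round(1),np.degrees(q[3]),W([0,0,0]))
E
```

```text
[0.5957 0.2053 0.11  ]
[0.5785 0.0973 0.11  ]
[0.5056 0.2237 0.11  ]
[0.487  0.1076 0.11  ]
w 0.10936165431647962 head -0.15862620817802545 mid far [0.58709351 0.15131923 0.11      ] depth 0.09191654423701989 centre from far 45mm
[0.54266828 0.15848855 0.11      ]
[ 0.4761  0.171   0.2689  0.5815 -0.0065] [ 1.2  0.4 -1.6 -0.   0.  -2.1  1.1 -2.  -0.5  1.6 -0.3  2.  -0.2] 33.31573706249614 [[0.54434016 0.15968931 0.16360866]]
```

{"op": "carry_out", "data": {
  "increments": [
    {"linear": [0, 0.012, 0], "yaw": 0},
    {"linear": [0, 0.025, 0], "yaw": 0},
    {"linear": [0, 0.037, 0], "yaw": 0},
    {"linear": [0, 0.043, 0], "yaw": 0},
    {"linear": [0, 0.043, 0], "yaw": 0}
  ]
}}

```text
t: 21.18
tool_pos: [0.4664, 0.1725, 0.2388]
orientation: [-0.165, -2.139, 2.135]
force: [0.2, 0.2, -0.7]
opening: 0.0229
```

```bash
python3 look2.py 16; python3 - <<'E'
import cv2
im=cv2.imread("pics/w16.png")[60:270,215:355]
cv2.imwrite("pics/w16a.png",cv2.resize(cv2.convertScaleAbs(im,alpha=1.1),None,fx=2.85,fy=2.85,interpolation=cv2.INTER_CUBIC))
E
```

```text
t 21.175 pos [0.4664 0.1725 0.2388] toolz [-0.158 -0.988 -0.001] tooly [-0.004  0.002 -1.   ] F [ 0.16  0.16 -0.72] open 0.0229 q [ 0.25 -0.15  1.75  0.    1.55  1.98]
linear [-0.0005 -0.0432  0.0003] yaw 0.0018
```

View pics/s16.png

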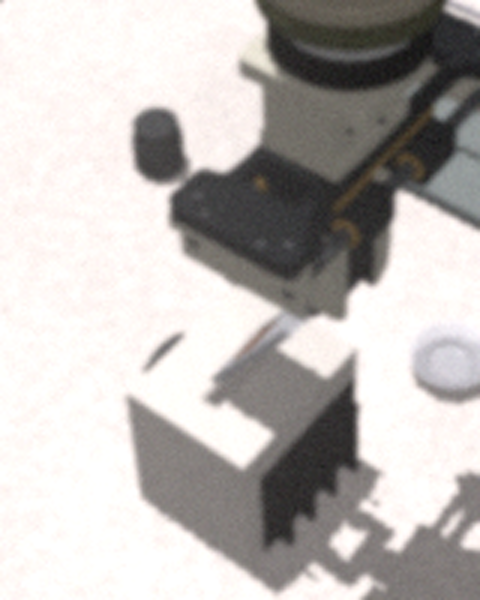

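View pics/w16a.png

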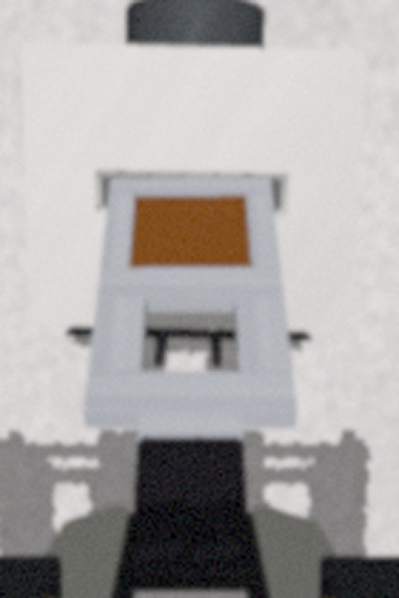

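```bash
python3 - <<'E'
from fit import *
p=robot.camera_params('wrist')
c=lambda u,v:cr(215,60,2.85,u,v)
P={k:onz(p,c(*k),.11) for k in [(97,172),(287,174),(97,207),(287,207),(22,45),(368,45)]}
h=-.158;ex=np.array([np.cos(h),np.sin(h)]);ey=np.array([-np.sin(h),np.cos(h)])
for k,v in P.items(): print(k,v.round(4),'loc',(ex@v[:2]).round(4),(ey@v[:2]).round(4))
x=.0025
pts=np.array([[x,.025,0],[x,-.025,0],[x,.012,.086],[x,-.012,.086],[x,.025,.1],[x,-.025,.1]])
uv=np.array([c(109,178),c(275,180),c(143,373),c(237,373),c(86,403),c(297,403)])
q,f,W=fit(p,pts,uv,head=-.157,x0=[.47,.17,.24,.5,0]); F=W([0,0,0])[0]
print(q.round(4),np.degrees(q[3]),F,'loc',ex@F[:2],ey@F[:2])
E
```

```text
(97, 172) [0.5543 0.1901 0.11  ] loc 0.5175 0.275
(287, 174) [0.5438 0.1283 0.11  ] loc 0.5168 0.2122
(97, 207) [0.5433 0.1922 0.11  ] loc 0.5063 0.2753
(287, 207) [0.5333 0.1296 0.11  ] loc 0.5063 0.2119
(22, 45) [0.5961 0.2066 0.11  ] loc 0.5562 0.2978
(368, 45) [0.5787 0.0977 0.11  ] loc 0.5561 0.1876
[ 0.4761  0.1712  0.2262  0.5819 -0.0051] 33.33760035588236 [0.54448497 0.16002835 0.12095542] loc 0.5125234258988506 0.2437061606635601
```

{"op": "carry_out", "data": {
  "increments": [
    {"linear": [0, 0.002, 0], "yaw": 0},
    {"linear": [0, 0.005, 0], "yaw": 0},
    {"linear": [0, 0.008, 0], "yaw": 0},
    {"linear": [0, 0.01, 0], "yaw": 0}
  ]
}}

```text
t: 21.78
tool_pos: [0.4668, 0.1727, 0.2296]
orientation: [-0.166, -2.14, 2.135]
force: [0.2, 0.1, -0.1]
opening: 0.0231
```

{"op": "carry_out", "data": {
  "increments": [
    {"linear": [0, 0.001, 0], "yaw": 0},
    {"linear": [0, 0.002, 0], "yaw": 0},
    {"linear": [0, 0.003, 0], "yaw": 0}
  ]
}}

```text
t: 22.15
tool_pos: [0.4668, 0.1727, 0.2265]
orientation: [-0.166, -2.14, 2.135]
force: [-0.4, -0.5, -0.1]
opening: 0.0235
```

{"op": "carry_out", "data": {
  "increments": [
    {"linear": [0, 0.001, 0], "yaw": 0},
    {"linear": [0, 0.002, 0], "yaw": 0}
  ]
}}

```text
t: 22.4
tool_pos: [0.4668, 0.1727, 0.2245]
orientation: [-0.166, -2.14, 2.135]
force: [0.3, -0.7, -0.2]
opening: 0.0225
```

```bash
python3 look2.py 17; python3 - <<'E'
import cv2
im=cv2.imread("pics/w17.png")[60:270,215:355]
cv2.imwrite("pics/w17a.png",cv2.resize(cv2.convertScaleAbs(im,alpha=1.1),None,fx=2.85,fy=2.85,interpolation=cv2.INTER_CUBIC))
E
```

```text
t 22.4 pos [0.4668 0.1727 0.2245] toolz [-0.157 -0.988 -0.002] tooly [-0.003  0.003 -1.   ] F [ 0.25 -0.74 -0.17] open 0.0225 q [ 0.25 -0.15  1.77  0.    1.52  1.98]
linear [-0.0001 -0.0575  0.0006] yaw 0.002
```

View pics/w17a.png

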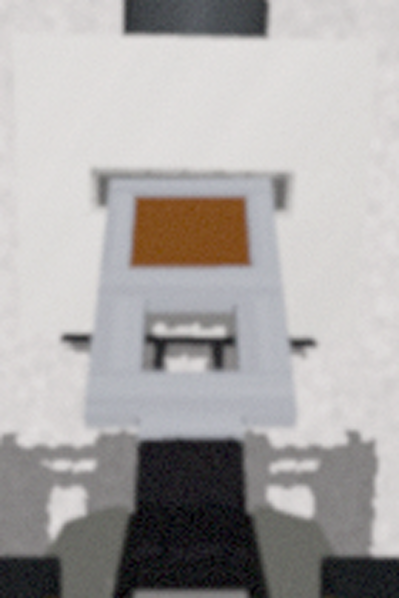

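View pics/s17.png

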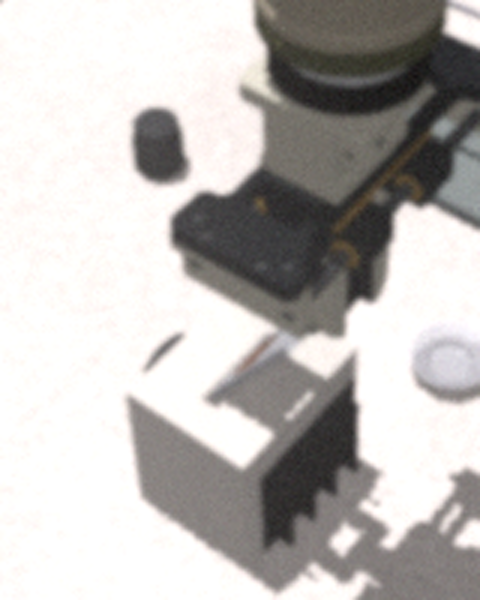

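{"op": "carry_out", "data": {
  "increments": [
    {"linear": [0, 0.001, 0], "yaw": 0},
    {"linear": [0, 0.002, 0], "yaw": 0}
  ]
}}

```text
t: 22.75
tool_pos: [0.4668, 0.1727, 0.2224]
orientation: [-0.166, -2.14, 2.135]
force: [0.1, 0.3, -0.7]
opening: 0.023
```

{"op": "carry_out", "data": {
  "increments": [
    {"linear": [0, 0.001, 0], "yaw": 0},
    {"linear": [0, 0.002, 0], "yaw": 0}
  ]
}}

```text
t: 23.0
tool_pos: [0.4667, 0.1727, 0.2203]
orientation: [-0.166, -2.14, 2.135]
force: [-0.1, -0.4, -1.4]
opening: 0.023
```

{"op": "carry_out", "data": {
  "increments": [
    {"linear": [0, 0.001, 0], "yaw": 0},
    {"linear": [0, 0.002, 0], "yaw": 0}
  ]
}}

```text
t: 23.25
tool_pos: [0.4668, 0.1727, 0.2183]
orientation: [-0.166, -2.14, 2.135]
force: [-0.2, 0.6, 0.0]
opening: 0.0232
```

{"op": "carry_out", "data": {
  "increments": [
    {"linear": [0, 0.001, 0], "yaw": 0},
    {"linear": [0, 0.0015, 0], "yaw": 0}
  ]
}}

```text
t: 23.5
tool_pos: [0.4668, 0.1728, 0.2171]
orientation: [-0.166, -2.141, 2.135]
force: [-2.3, -0.2, 3.4]
opening: 0.0231
```

```bash
python3 look2.py 18; python3 - <<'E'
import cv2
im=cv2.imread("pics/w18.png")[60:270,215:355]
cv2.imwrite("pics/w18a.png",cv2.resize(cv2.convertScaleAbs(im,alpha=1.1),None,fx=2.85,fy=2.85,interpolation=cv2.INTER_CUBIC))
E
```

```text
t 23.5 pos [0.4668 0.1728 0.2171] toolz [-0.157 -0.988 -0.002] tooly [-0.003  0.003 -1.   ] F [-2.25 -0.19  3.39] open 0.0231 q [ 0.25 -0.14  1.78  0.    1.51  1.98]
linear [-0.0002 -0.0649  0.0007] yaw 0.0021
```

View pics/w18a.png

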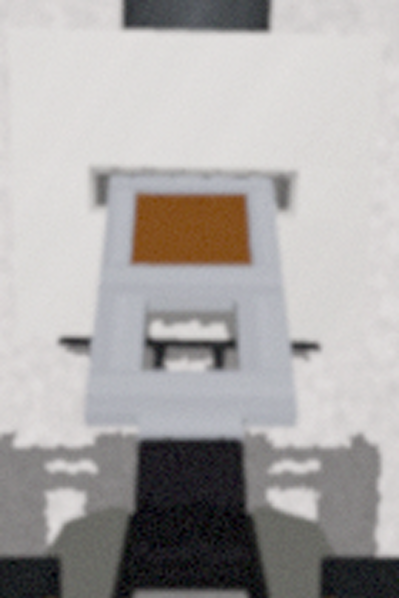

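{"op": "carry_out", "data": {
  "increments": [
    {"linear": [0, -0.0015, 0], "yaw": 0},
    {"linear": [0.001, -0.0015, 0], "yaw": 0},
    {"linear": [0.002, -0.0015, 0], "yaw": 0}
  ]
}}

```text
t: 23.98
tool_pos: [0.4649, 0.1731, 0.2185]
orientation: [-0.166, -2.141, 2.135]
force: [1.1, -1.0, -0.7]
opening: 0.0229
```

{"op": "carry_out", "data": {
  "increments": [
    {"linear": [0, 0.001, 0], "yaw": 0},
    {"linear": [0, 0.002, 0], "yaw": 0}
  ]
}}

```text
t: 24.22
tool_pos: [0.4649, 0.1731, 0.2165]
orientation: [-0.167, -2.141, 2.135]
force: [-1.1, -0.8, 1.9]
opening: 0.0228
```

{"op": "carry_out", "data": {
  "increments": [
    {"linear": [0, 0.0008, 0], "yaw": 0},
    {"linear": [0, 0.0015, 0], "yaw": 0}
  ]
}}

```text
t: 24.48
tool_pos: [0.465, 0.1733, 0.2155]
orientation: [-0.167, -2.141, 2.135]
force: [-3.7, 0.6, 6.5]
opening: 0.0229
```

```bash
python3 look2.py 19; python3 - <<'E'
import cv2
im=cv2.imread("pics/w19.png")[100:160,235:335]
cv2.imwrite("pics/w19a.png",cv2.resize(cv2.convertScaleAbs(im,alpha=1.1),None,fx=7,fy=7,interpolation=cv2.INTER_CUBIC))
E
```

```text
t 24.475 pos [0.465  0.1733 0.2155] toolz [-0.157 -0.988 -0.003] tooly [-0.002  0.003 -1.   ] F [-3.71  0.64  6.51] open 0.0229 q [ 0.25 -0.15  1.78  0.    1.51  1.98]
linear [-0.0021 -0.0665  0.0008] yaw 0.002
```

View pics/w19a.png

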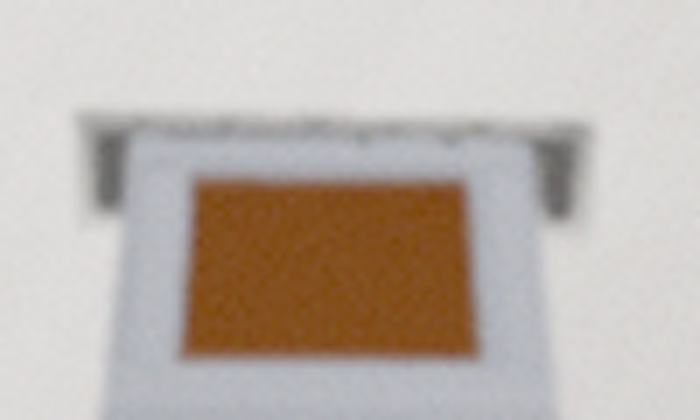

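View pics/s19.png

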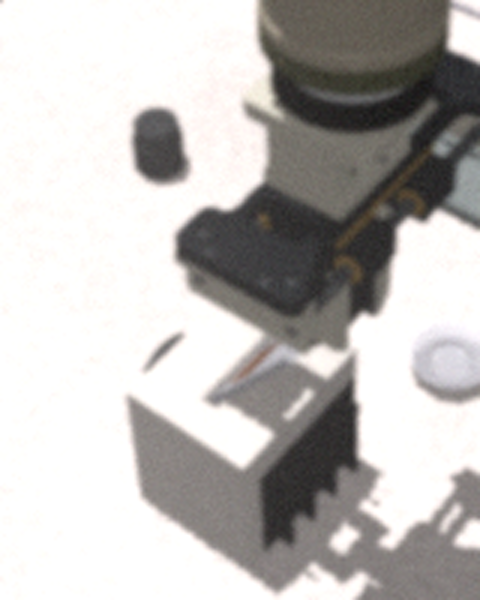

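{"op": "carry_out", "data": {
  "increments": [
    {"linear": [0, -0.001, 0], "yaw": 0},
    {"linear": [0, -0.002, 0], "yaw": 0}
  ]
}}

```text
t: 24.82
tool_pos: [0.4649, 0.1732, 0.2172]
orientation: [-0.167, -2.141, 2.135]
force: [1.5, -0.2, -1.3]
opening: 0.0229
```

{"op": "carry_out", "data": {
  "increments": [
    {"linear": [0, 0, 0], "yaw": 0},
    {"linear": [0, 0, 0], "yaw": 0},
    {"linear": [-0.0037, -0.0022, 0], "yaw": 0},
    {"linear": [-0.0075, -0.0045, 0], "yaw": 0},
    {"linear": [-0.0112, -0.0067, 0], "yaw": 0}
  ],
  "newtons": 6
}}

```text
t: 25.45
tool_pos: [0.4764, 0.1713, 0.2241]
orientation: [-0.167, -2.141, 2.135]
force: [0.7, -0.8, -0.9]
opening: 0.0242
```

```bash
python3 look2.py 20; python3 - <<'E'
import cv2
im=cv2.imread("pics/w20.png")[60:270,215:355]
cv2.imwrite("pics/w20a.png",cv2.resize(cv2.convertScaleAbs(im,alpha=1.1),None,fx=2.85,fy=2.85,interpolation=cv2.INTER_CUBIC))
E
```

```text
t 25.45 pos [0.4764 0.1713 0.2241] toolz [-0.157 -0.988 -0.002] tooly [-0.002  0.003 -1.   ] F [ 0.69 -0.84 -0.86] open 0.0242 q [ 0.24 -0.12  1.75  0.    1.52  1.97]
linear [ 0.0095 -0.0579  0.0007] yaw 0.0019
```

View pics/w20a.png

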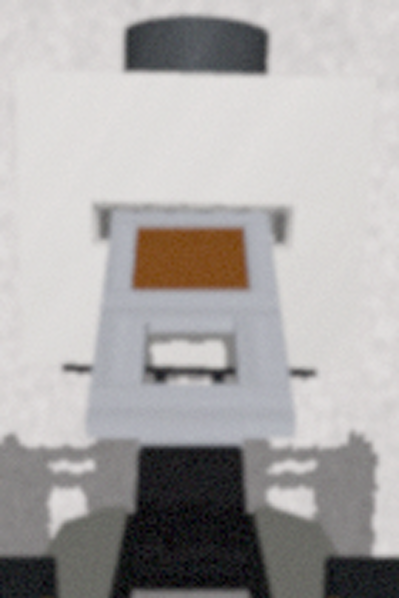

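View pics/s20.png

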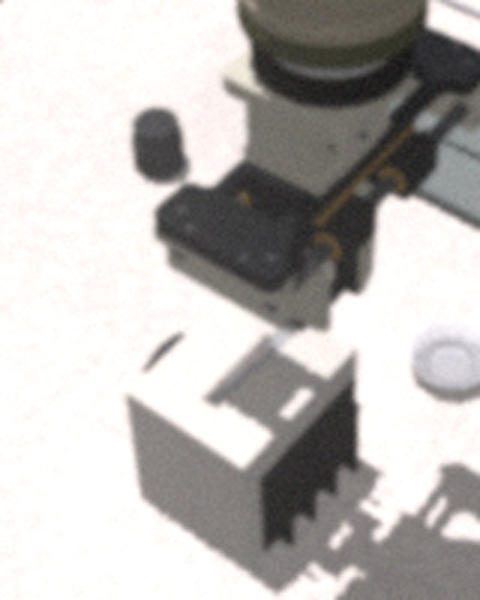

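Pivoting works: the tilt is decreasing with the foot held in the slot. I'll continue along the arc.

{"op": "carry_out", "data": {
  "increments": [
    {"linear": [-0.0032, -0.0015, 0], "yaw": 0},
    {"linear": [-0.0065, -0.003, 0], "yaw": 0},
    {"linear": [-0.0098, -0.0045, 0], "yaw": 0},
    {"linear": [-0.013, -0.006, 0], "yaw": 0}
  ]
}}

```text
t: 26.05
tool_pos: [0.4897, 0.1692, 0.2303]
orientation: [-0.168, -2.141, 2.135]
force: [-0.6, 0.2, -0.9]
opening: 0.0238
```

{"op": "carry_out", "data": {
  "increments": [
    {"linear": [-0.0033, -0.0012, 0], "yaw": 0},
    {"linear": [-0.0067, -0.0025, 0], "yaw": 0},
    {"linear": [-0.01, -0.0036, 0], "yaw": 0},
    {"linear": [-0.0135, -0.0047, 0], "yaw": 0}
  ]
}}

```text
t: 26.55
tool_pos: [0.5032, 0.167, 0.235]
orientation: [-0.168, -2.141, 2.135]
force: [0.6, 0.6, -0.7]
opening: 0.0238
```

```bash
python3 look2.py 21; python3 - <<'E'
import cv2
im=cv2.imread("pics/w21.png")[100:310,215:355]
cv2.imwrite("pics/w21a.png",cv2.resize(cv2.convertScaleAbs(im,alpha=1.1),None,fx=2.85,fy=2.85,interpolation=cv2.INTER_CUBIC))
E
```

```text
t 26.55 pos [0.5032 0.167  0.235 ] toolz [-0.158 -0.987 -0.003] tooly [-0.002  0.003 -1.   ] F [ 0.55  0.61 -0.66] open 0.0238 q [ 0.22 -0.06  1.67  0.    1.53  1.95]
linear [ 0.0366 -0.0469  0.0007] yaw 0.0017
```

View pics/w21a.png

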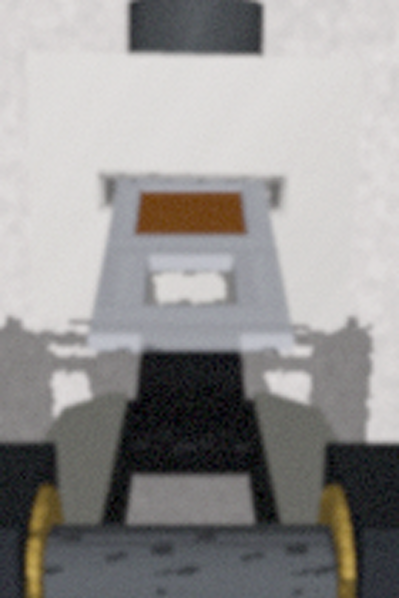

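View pics/s21.png

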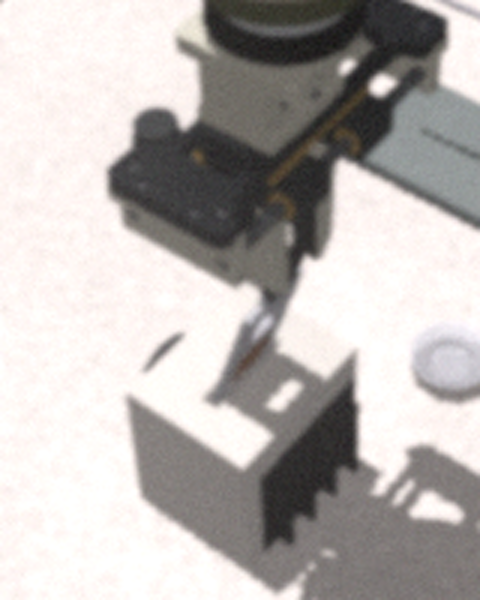

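{"op": "carry_out", "data": {
  "increments": [
    {"linear": [-0.0035, -0.0009, 0], "yaw": 0},
    {"linear": [-0.007, -0.0017, 0], "yaw": 0},
    {"linear": [-0.0105, -0.0025, 0], "yaw": 0},
    {"linear": [-0.014, -0.0032, 0], "yaw": 0}
  ]
}}

```text
t: 27.15
tool_pos: [0.5174, 0.1647, 0.2383]
orientation: [-0.168, -2.141, 2.135]
force: [-0.1, 0.9, -0.2]
opening: 0.024
```

{"op": "carry_out", "data": {
  "increments": [
    {"linear": [-0.003, -0.0005, 0], "yaw": 0},
    {"linear": [-0.006, -0.0009, 0], "yaw": 0},
    {"linear": [-0.009, -0.0013, 0], "yaw": 0},
    {"linear": [-0.0118, -0.0016, 0], "yaw": 0}
  ]
}}

```text
t: 27.65
tool_pos: [0.5293, 0.1628, 0.2398]
orientation: [-0.168, -2.141, 2.135]
force: [0.4, 0.4, -1.2]
opening: 0.024
```

{"op": "carry_out", "data": {
  "increments": [
    {"linear": [-0.003, -0.0002, 0], "yaw": 0},
    {"linear": [-0.006, -0.0003, 0], "yaw": 0},
    {"linear": [-0.008, -0.0003, 0], "yaw": 0}
  ]
}}

```text
t: 28.02
tool_pos: [0.5373, 0.1615, 0.2401]
orientation: [-0.168, -2.141, 2.135]
force: [-0.6, -0.0, -1.2]
opening: 0.0242
```

```bash
python3 look2.py 22; python3 - <<'E'
import cv2
im=cv2.imread("pics/w22.png")[100:310,215:355]
cv2.imwrite("pics/w22a.png",cv2.resize(cv2.convertScaleAbs(im,alpha=1.1),None,fx=2.85,fy=2.85,interpolation=cv2.INTER_CUBIC))
E
```

```text
t 28.025 pos [0.5373 0.1615 0.2401] toolz [-0.158 -0.987 -0.003] tooly [-0.001  0.003 -1.   ] F [-0.56 -0.04 -1.19] open 0.0242 q [0.2  0.02 1.58 0.   1.54 1.93]
linear [ 0.0712 -0.0417  0.0007] yaw 0.0015
```

View pics/w22a.png

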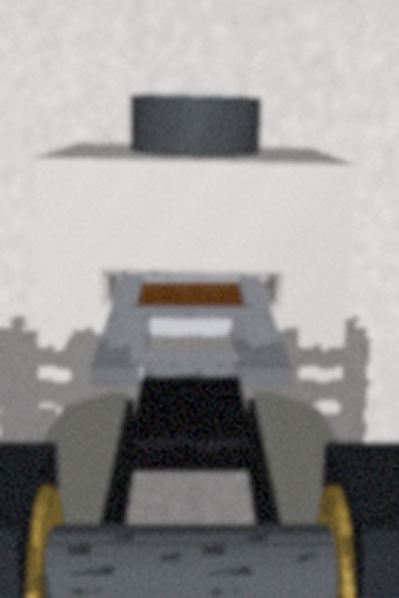

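View pics/s22.png

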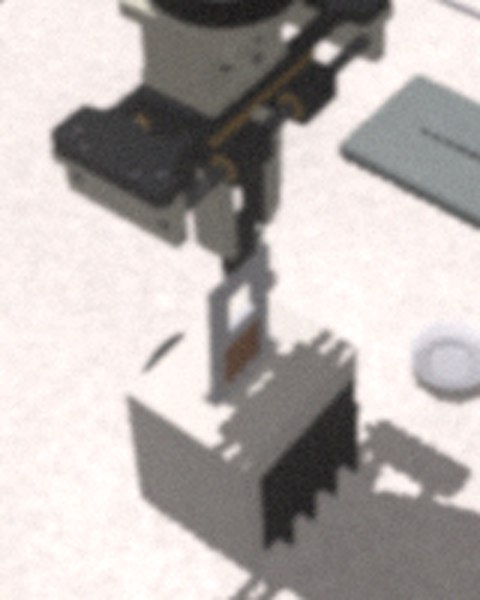

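{"op": "carry_out", "data": {
  "increments": [
    {"linear": [-0.0025, 0, 0], "yaw": 0},
    {"linear": [-0.005, 0, 0], "yaw": 0},
    {"linear": [-0.005, 0, 0], "yaw": 0}
  ]
}}

```text
t: 28.5
tool_pos: [0.5424, 0.1607, 0.2401]
orientation: [-0.168, -2.141, 2.135]
force: [-0.0, 0.1, -1.0]
opening: 0.0237
```

{"op": "carry_out", "data": {
  "increments": [
    {"linear": [0, 0.002, 0], "yaw": 0},
    {"linear": [0, 0.004, 0], "yaw": 0},
    {"linear": [0, 0.006, 0], "yaw": 0}
  ]
}}

```text
t: 28.88
tool_pos: [0.5423, 0.1607, 0.2338]
orientation: [-0.168, -2.141, 2.135]
force: [-0.2, -0.0, -0.9]
opening: 0.0244
```

```bash
python3 look2.py 23; python3 - <<'E'
import cv2
im=cv2.imread("pics/w23.png")[100:310,215:355]
cv2.imwrite("pics/w23a.png",cv2.resize(cv2.convertScaleAbs(im,alpha=1.1),None,fx=2.85,fy=2.85,interpolation=cv2.INTER_CUBIC))
E
```

```text
t 28.875 pos [0.5423 0.1607 0.2338] toolz [-0.158 -0.987 -0.003] tooly [-0.002  0.003 -1.   ] F [-0.22 -0.05 -0.88] open 0.0244 q [0.2  0.04 1.58 0.   1.53 1.92]
linear [ 0.0762 -0.048   0.0006] yaw 0.0014
```

View pics/w23a.png

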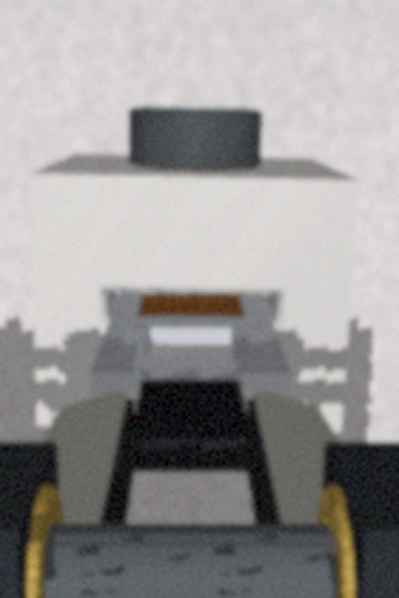

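View pics/s23.png

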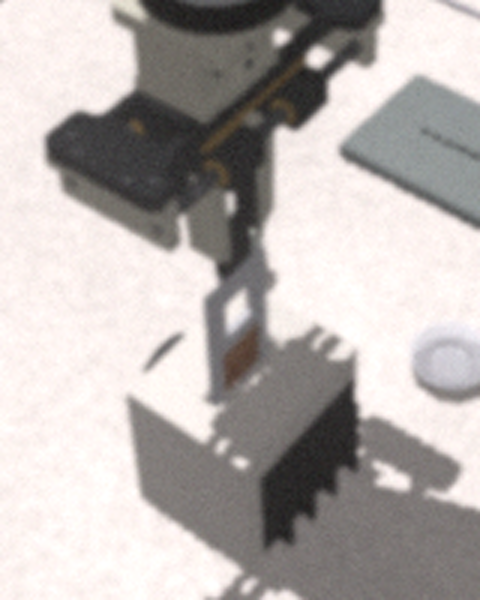

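{"op": "carry_out", "data": {
  "increments": [
    {"linear": [0, 0.002, 0], "yaw": 0},
    {"linear": [0, 0.004, 0], "yaw": 0},
    {"linear": [0, 0.006, 0], "yaw": 0}
  ]
}}

```text
t: 29.35
tool_pos: [0.5422, 0.1607, 0.2275]
orientation: [-0.168, -2.141, 2.135]
force: [-0.2, -0.6, -1.5]
opening: 0.0239
```

{"op": "carry_out", "data": {
  "increments": [
    {"linear": [0, 0.002, 0], "yaw": 0},
    {"linear": [0, 0.004, 0], "yaw": 0},
    {"linear": [0, 0.006, 0], "yaw": 0}
  ]
}}

```text
t: 29.72
tool_pos: [0.5422, 0.1607, 0.2214]
orientation: [-0.168, -2.141, 2.135]
force: [0.1, -0.6, -1.6]
opening: 0.0236
```

{"op": "carry_out", "data": {
  "increments": [
    {"linear": [0, 0.002, 0], "yaw": 0},
    {"linear": [0, 0.004, 0], "yaw": 0},
    {"linear": [0, 0.006, 0], "yaw": 0}
  ]
}}

```text
t: 30.1
tool_pos: [0.5422, 0.1607, 0.2152]
orientation: [-0.168, -2.141, 2.135]
force: [-0.8, 0.3, -1.3]
opening: 0.0243
```

```bash
python3 look2.py 24
```

```text
t 30.1 pos [0.5422 0.1607 0.2152] toolz [-0.158 -0.987 -0.002] tooly [-0.002  0.003 -1.   ] F [-0.81  0.35 -1.3 ] open 0.0243 q [0.2  0.04 1.6  0.   1.5  1.92]
linear [ 0.0762 -0.0666  0.0006] yaw 0.0014
```

View pics/s24.png

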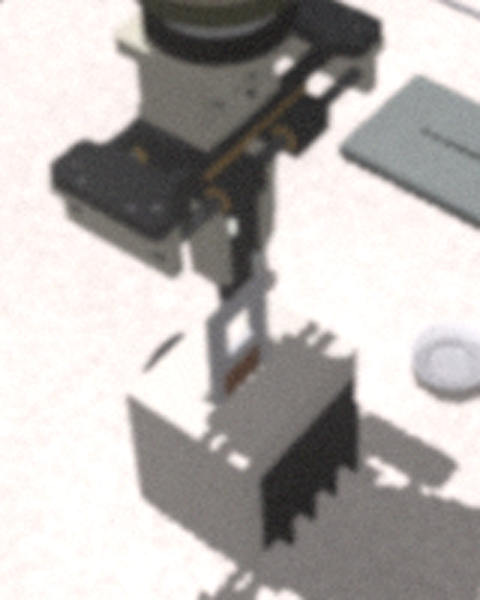

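{"op": "carry_out", "data": {
  "increments": [
    {"linear": [0, 0.002, 0], "yaw": 0},
    {"linear": [0, 0.004, 0], "yaw": 0},
    {"linear": [0, 0.006, 0], "yaw": 0}
  ]
}}

```text
t: 30.58
tool_pos: [0.542, 0.1607, 0.2088]
orientation: [-0.167, -2.14, 2.135]
force: [-0.1, -0.2, -0.2]
opening: 0.0237
```

{"op": "carry_out", "data": {
  "increments": [
    {"linear": [0, 0.001, 0], "yaw": 0},
    {"linear": [0, 0.0025, 0], "yaw": 0}
  ]
}}

```text
t: 30.82
tool_pos: [0.5424, 0.1608, 0.2069]
orientation: [-0.168, -2.141, 2.135]
force: [-0.5, 0.0, 6.0]
opening: 0.024
```

{"op": "carry_out", "data": {
  "increments": [
    {"linear": [0, 0.001, 0], "yaw": 0},
    {"linear": [0, 0.002, 0], "yaw": 0}
  ]
}}

```text
t: 31.08
tool_pos: [0.5433, 0.1608, 0.2066]
orientation: [-0.171, -2.143, 2.136]
force: [-1.0, -0.5, 8.3]
opening: 0.0239
```

```bash
python3 look2.py 25
```

```text
t 31.075 pos [0.5433 0.1608 0.2066] toolz [-0.158 -0.987 -0.003] tooly [ 0.001  0.003 -1.   ] F [-1.02 -0.55  8.31] open 0.0239 q [0.2  0.05 1.61 0.   1.48 1.92]
linear [ 0.0771 -0.0755  0.0008] yaw 0.0013
```

View pics/s25.png

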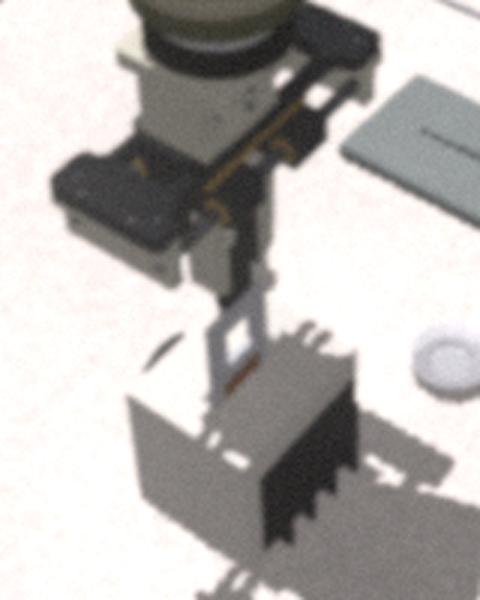

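View pics/w25.png

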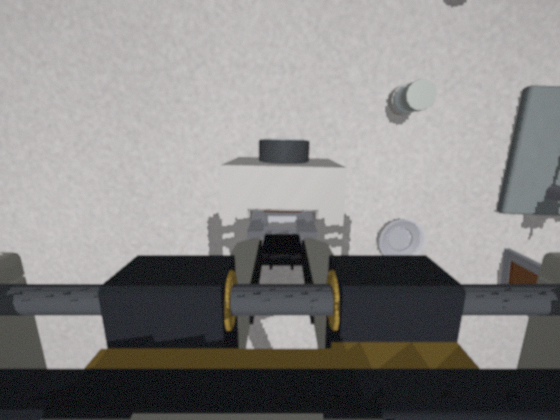

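```bash
python3 - <<'E'
from fit import *
S=robot.camera_params('side')
h=-.158;R=Rn.from_euler('Z',h).as_matrix()
for dz in (0,.008):
    o=np.array([.542,.159,.068+dz])
    L=np.array([[-.0025,.025,.1],[-.0025,-.025,.1],[-.0025,.012,.086],[-.0025,.012,.058],[-.0025,-.012,.086],[-.0025,-.012,.058]])
    print(dz,((proj(S,o+L@R.T)-[180,170])*3).round(0).tolist())
box=np.array([[-.045,.055,.11],[-.045,-.055,.11],[.045,.055,.11]])
print(((proj(S,np.array([.542,.159,0])+box@R.T)-[180,170])*3).round(0).tolist())
im=cv2.imread('pics/s25.png')[270:480,120:380]
cv2.imwrite('pics/s25a.png',cv2.resize(im,None,fx=3,fy=2.8,interpolation=cv2.INTER_CUBIC))
E
```

```text
0 [[213.0, 333.0], [266.0, 279.0], [228.0, 335.0], [230.0, 365.0], [253.0, 309.0], [255.0, 339.0]]
0.008 [[212.0, 324.0], [266.0, 270.0], [227.0, 326.0], [229.0, 356.0], [253.0, 300.0], [254.0, 331.0]]
[[243.0, 466.0], [354.0, 343.0], [123.0, 391.0]]
```

View pics/s25a.png

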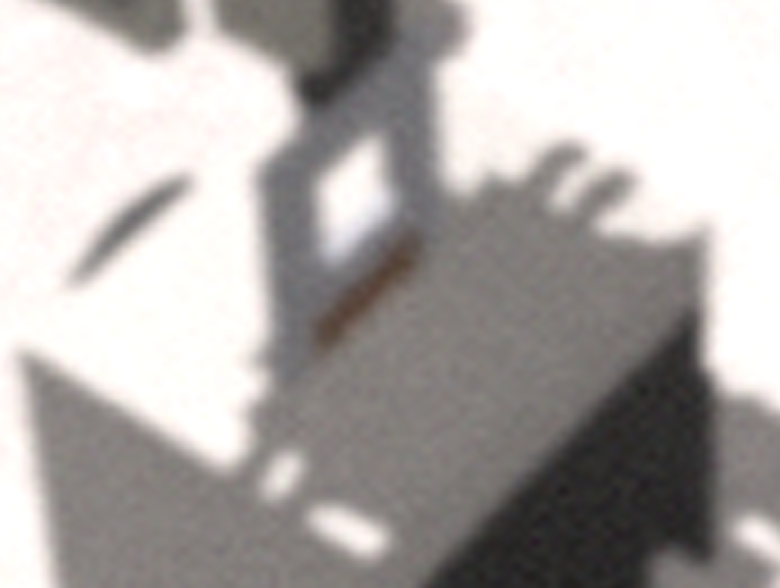

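{"op": "carry_out", "data": {
  "increments": [
    {"linear": [0, -0.001, 0], "yaw": 0},
    {"linear": [0, -0.0015, 0], "yaw": 0}
  ]
}}

```text
t: 31.42
tool_pos: [0.5432, 0.1608, 0.2078]
orientation: [-0.171, -2.143, 2.136]
force: [-1.3, 0.5, -0.4]
opening: 0.0239
```

{"op": "carry_out", "data": {
  "increments": [
    {"linear": [0, 0, 0], "yaw": 0},
    {"linear": [0, 0, 0], "yaw": 0},
    {"linear": [0, 0, 0], "yaw": 0},
    {"linear": [0, 0, 0], "yaw": 0}
  ],
  "gripper": 0.55
}}

```text
t: 31.92
tool_pos: [0.5431, 0.1608, 0.2078]
orientation: [-0.171, -2.143, 2.136]
force: [-0.1, -0.8, 1.1]
opening: 0.0507
```

{"op": "carry_out", "data": {
  "increments": [
    {"linear": [0, -0.01, 0], "yaw": 0},
    {"linear": [0, -0.03, 0], "yaw": 0},
    {"linear": [0, -0.055, 0], "yaw": 0},
    {"linear": [0, -0.08, 0], "yaw": 0},
    {"linear": [0, -0.1, 0], "yaw": 0}
  ]
}}

```text
t: 32.55
tool_pos: [0.5436, 0.1606, 0.3108]
orientation: [-0.174, -2.145, 2.136]
force: [-0.0, -0.2, 0.4]
opening: 0.051
```

```bash
python3 look2.py 26; python3 - <<'E'
from h import *
cv2.imwrite('pics/t26.png',robot.read_camera('top'))
E
```

```text
t 32.55 pos [0.5436 0.1606 0.3108] toolz [-0.158 -0.987 -0.004] tooly [ 0.004  0.004 -1.   ] F [-0.03 -0.21  0.44] open 0.051 q [0.19 0.02 1.46 0.   1.66 1.92]
linear [0.0775 0.0285 0.001 ] yaw 0.0014
```

View pics/s26.png

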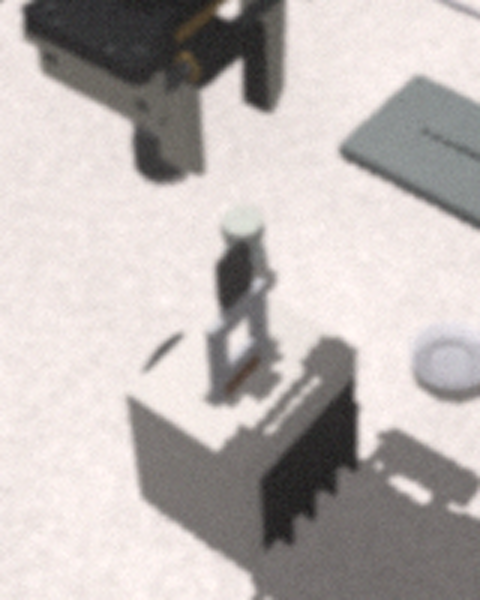

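View pics/w26.png

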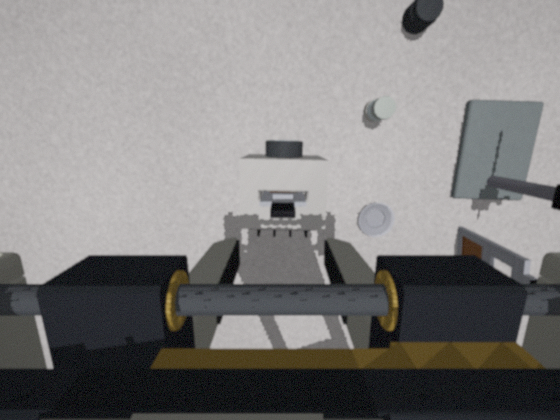

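{"op": "carry_out", "data": {
  "increments": [
    {"linear": [0, 0, 0], "yaw": 0},
    {"linear": [0, 0, 0], "yaw": 0}
  ]
}}

```text
t: 32.95
tool_pos: [0.5434, 0.1606, 0.3086]
orientation: [-0.173, -2.144, 2.136]
force: [0.1, -0.2, -0.3]
opening: 0.051
```

```bash
python3 - <<'E'
from h import *
s=robot.read_state();print(s['t'],np.round(s['force'],2),np.abs(s['dq']).max())
print(robot.close_job())
E
```

```text
32.95 [ 0.09 -0.23 -0.34] 0.0016107384573434663
the job is handed in; nothing more can be done
None
```

The filter slide is off the hook and stands upright in the lamp housing slot, released. I handed the job in at about 33 s; no verdict was reported.

**Off the hook.** The moves allow no tool tilt, so I pinched the tab across its 24 mm width instead of the 8 mm you specified. That let the slide pivot in the grip.
- I tilted it to about 33° by levering it gently on the clamp block.
- I felt the barb stem. I ran two extra steps after first contact, so the push reached about 8 N. That is above the 3 N advised and well under the 20 N limit.
- I backed off about 4 mm and raised it 56 mm, with nothing above sensor noise on the force reading.

**Into the slot.** I put the tilted foot in the slot mouth, touching the housing with about 7 N. I swung the slide upright against the slot wall, lowered it until it touched the floor (about 8 N), eased off and let go.

**Last checks.**
- The side camera matched a fully seated slide to within about 3 mm just before release, and it still stood there afterwards.
- The arm was clear of everything and at rest, with force readings near zero.
- I saw no sign that a bystander had moved, but I did not measure their positions at the end.

One estimate was uncertain: contact at the slot mouth was unclear at first, so I treated it as the tilted foot wedging in the mouth. The clean lowering to the floor afterwards agreed with that.

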